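Empty the bowls of a bench ball mill

ROBOT

A 6-joint arm with a two-finger parallel gripper is mounted at the origin on the work surface. World frame = base frame: x ahead of the robot, y to its left, z up, the work surface at z = 0. Lengths are in mm, angles in rad, forces in N, time in s.
With the tool pointing down it reaches from about 275 to 750 mm from the base axis. Payload 10.2 kg.
Tool frame: the origin (TCP) lies between the finger pads; the fingertips stand 14 mm ahead of it and the grasp point (between the pads) lies 5 mm behind it (tip_reach is the distance from the TCP to the fingertips, in mm); z points along the fingers, y is the line along which they close (so a half turn about z gives the same grasp; the last joint's range is limited). The gripper opens to 85 mm and grips with 20 to 120 N. Pads are 22 mm wide; open, the fingers measure 114 mm over their backs; the gripper's body (76 mm by 85 mm) begins 54 mm behind the grasp point. The pads swing forward as they close: fully open they stand 13 mm farther back than shut.
Start: joints at [0.935, 0.313, 1.498, -0, 1.331, -0.223], TCP at [210.63, 480.901, 245.294] pointing down, gripper open.
Joint ranges: [-2.94, 2.94], [-0.97, 2.17], [0.19, 2.56], [-1.23, 4.37], [0.02, 3.11], [-2.88, 2.88]. Speed limits (rad/s): [2.39, 2.39, 3.01, 3.14, 3.14, 3.14].

INTERFACE

Orientations are given as a unit quaternion [w, x, y, z].
In Python, from rig import * gives the robot as it stands.
- The arm moves only by the tool arm_command, never from a script. Its argument "steps" is a list that holds one entry, the list of rows, each a list of 7 numbers: the opening, from 0 (shut) to 1 (fully open), then the shift along the tool's x, y, z each as a share of 0.05 m, from -1 to 1, then the turn, a rotation vector about the tool's x, y, z each as a share of 0.15 rad, from -1 to 1. A call has 1 to 8 rows; each row shifts and turns the commanded pose from where the row before left it, along the tool's axes as they then stand; what a row does not reach is not made up. A row lasts 1/8 s, in which the tool goes at most 62.5 mm and 10.7 degrees, less where a joint would pass 70% of its speed; a pose out of reach is approached as far as the arm can. A call with a number of a shift or a turn outside -1 to 1 is refused whole. A call with a gripper value outside its range is refused whole. The fingers move at their own pace and stop on an object; "squeeze" is the grip in N (left out, the last holds). Time passes only in rows, so rows that do not move let the fingers close. It gives the time, the measured TCP pose, the force, the opening and the grip force at its end, in the units of the state.
- sense(): the state, without advancing time (a new reading comes with each control period).
- capture(name): name is "scene" or "top" or "wrist"; returns the picture (384x512x3 uint8, red, green, blue); there is no depth.
- get_calibration(name): a dict with "intrinsics" (3x3 intrinsics, pixels), "D" ([k1, k2, p1, p2, k3] as OpenCV has them; the pictures are not rectified), "rvec" (rotation vector, rad) and "tvec" (3), from world to camera coordinates, as OpenCV has them; the wrist camera has in their place "T_tool_cam" (4x4, takes a point from camera to tool coordinates, whose origin is the TCP and whose axes are the flange's). Camera axes: x right, y down, z forward; pixel columns grow to the right and rows downward; lengths in mm; the calibration is good to about 2 mm. A picture is of the moment at which its call begins: read the wrist's pose just before it. get_calibration takes no time and is no camera call.
- finish_job(): hands the job in; it is judged then, once.
The state is a dict: "time_s": time; "joints": joint angles; "dq": joint speeds; "tau": joint torques, N m; "eef_pos": TCP position; "ee_rot": TCP orientation; "force": force on the tool from outside, world axes, zero at the start; "wrist_torque": the same for the moment, N m; "grip_width": opening from 0.0 (shut) to 1.0 (fully open); "grip_force": force on a finger pad.
Only numpy, scipy, OpenCV 4.12 (cv2) and the standard library are available. Lean on these libraries where they do the work, as an engineer would, in place of code of your own. Each camera call takes 0.05 s, during which the arm holds its last target. There are 200 camera calls.

TASK

Empty the ball mill, one bowl at a time: turn the turntable by its hub handle until a bowl that holds grinding balls stands at the loading mark in front, unscrew that bowl (a quarter turn anticlockwise), lift it straight out, tip its balls into the rinsing tub and stand the emptied bowl upright in the wash tray. Go on until every ball lies in the tub; bowls that hold no balls may stay in the mill. Lift bowls out nowhere but at the loading mark, do not pick balls out of the bowls with the gripper, and leave the bottle, tape roll, jar and beaker where they are.

Things in the scene. Friction and masses are not known exactly. Their poses are not given: they have to be found in the camera images.
- mill: fixed round base of the bench ball mill, 270 mm across; origin at its centre on the bench; a black nose on the bench at its front (own -x) shows the loading side.
- guard (a point): centre of the mill's T-shaped steel guard plate (z 129 to 133 mm, fixed round the hub, it does not turn): arms 60 mm long from the axis to the mill's +x, +y and -y, 40 mm wide. They overhang the inner rims of the bowls at the rear and sides by 18 mm, so that a bowl comes out only at the front, where the plate ends 20 mm from the axis.
- turntable: aluminium turntable, 264 mm across, top at z = 75 mm, on the mill's vertical axis (origin on the axis at bench height). Four seats 85 mm from the axis on its own +x, +y, -x, -y; the -y seat is vacant. Turns endlessly both ways with about 0.25 N m of friction and stays where it is left.
- hub_handle (a point): centre of the black bar handle on the hub that turns the turntable: 56 mm long along the turntable's x, 14 mm wide along its y, z 165 to 197 mm; it turns with the turntable (its frame is the turntable's). The bars of the bowls in their seats top out at z = 179 mm, 70 mm or more from the axis.
- loading_mark (a point): fixed point of the mill where the centre of the bowl to be taken out has to stand, to within 30 mm: 85 mm in front of the axis, at the turntable's top (z = 75 mm).
- bowl1: dark steel grinding bowl with a bridge handle, 86 mm across the rim, 104 mm high in all, 0.24 to 0.39 kg, on the turntable's +x seat at the start. Origin: centre of its underside, z up. Seen from above in the mill, its x axis points outward from the hub within 0.2 rad at the start. Above the origin: floor 20 mm, rim 48 mm, handle bar 84 to 104 mm.
- bowl1_bar (a point): centre of bowl1's flat light-metal handle bar, 94 mm above its underside: 14 mm wide along the bowl's x, 91 mm long along the bowl's y, 20 mm high, bridging the bowl over its centre, on strap legs at the two ends (87 mm apart). Hold it near its top: fingertips reaching more than 20 mm below the bar get in the way of the balls.
- bowl1_rim (a point): centre of bowl1's mouth, 48 mm above its underside, 80 mm wide inside. The floor is flat, 46 mm across; the wall flares from it at 60 degrees. Tipped about its bar (to the bowl's +x or -x side) the balls roll out over the lower rim from about 65 degrees, surely at 90 degrees.
- bowl1_foot (a point): centre of bowl1's foot (42 mm across, two lugs along its +x and -x, 64 mm over both, under two roofs of the seat; a stop blocks clockwise turning). Turned anticlockwise (from above) until its x axis is 1.1 to 2.0 rad past the outward direction, the lugs are free; then lift straight up, 15 mm clears the seat. It turns with hardly any resistance.
- bowl2: second bowl, just like bowl1 in every size, on the turntable's +y seat at the start, its x axis outward from the hub
- bowl3: third bowl, just like bowl1 in every size, on the turntable's -x seat at the start, its x axis outward from the hub
- ball1: white ceramic grinding ball, 26 mm, 30 g, lying in bowl1 at the start (may be absent); origin at its centre
- ball2: white ceramic grinding ball, 26 mm, 30 g, lying in bowl1 at the start (may be absent); origin at its centre
- ball3: white ceramic grinding ball, 26 mm, 30 g, lying in bowl2 at the start (may be absent); origin at its centre
- ball4: white ceramic grinding ball, 26 mm, 30 g, lying in bowl2 at the start (may be absent); origin at its centre
- ball5: white ceramic grinding ball, 26 mm, 30 g, lying in bowl3 at the start (may be absent); origin at its centre
- ball6: white ceramic grinding ball, 26 mm, 30 g, lying in bowl3 at the start (may be absent); origin at its centre
- tub: open grey plastic rinsing tub, 180 (own x) x 140 (own y) x 85 mm high, walls 4 mm, 0.7 kg, loose on the bench (it can get knocked aside); origin at the centre of its underside
- wash_tray: fixed low white tray, 220 x 220 mm, floor 4 mm thick, walls 18 mm high and 4 mm thick, room for all bowls (e.g. 50 mm either side of its centre in x and y); origin at the centre of its underside
- reagent_bottle: bystander: amber bottle, 60 mm across, 130 mm high
- tape_roll: bystander: dark roll of tape lying flat, 100 mm across, 40 mm high
- sample_jar: bystander: capped glass jar, 56 mm across, 70 mm high
- beaker: bystander: glass beaker, 70 mm across, 80 mm high
Mind the look-alikes: they are no part of the job. Leave any blue look-alike of the bowl2 alone. Of the things that look like the tub, take the one that is farthest to the robot's right at the start.

How it is judged:
By the outcome, as a careful person would: the job done as asked, in the order asked, and still so for the second after the job is handed in, with the robot touching nothing.
Of ball1, ball2, ball3, ball4, ball5, ball6 only 3 to 5 are there at a start; the rules pass over those that are not, and their reading is None.
At some moment in a run one of tub may be knocked a few centimetres aside while the robot is not near it.
It also fails if it takes over 210 s, if anything falls off the work surface, if the arm or the gripper's body presses on something with over 40 N, if the wrist force passes 120 N, or if a joint passes its speed limit or range.

## Working session

There is one attempt and no reset: what is moved stays moved. The work goes in short steps, Python scripts to look and compute and a tool call to move; the robot and the scene stay as the last step left them, time stands still between calls to the robot, and variables do not carry over. Pictures are saved under pics/ and viewed, at most 14 in all, crops included, and the job is handed in when it is done.

Besides the shell and the picture viewer there is one more tool, called after "Call:" as name(argument=value, ...) on one line, values as JSON. arm_command: Moves the arm, as the interface text tells. Its arguments: {"type":"object","properties":{"steps":{"type":"array"},"squeeze":{"type":"number"}},"required":["steps"]}

```bash
ls; mkdir -p pics; python3 - <<'E'
from rig import *
import cv2
s=sense();print(s)
for n in("scene","top","wrist"):
    cv2.imwrite(f"pics/{n}0.png",capture(n)[:,:,::-1]);c=get_calibration(n);print(n,c)
E
```

```text
pics
{'time_s': 0.0, 'joints': array([ 9.34595027e-01,  3.13464509e-01,  1.49842350e+00,  2.08020322e-05,
        1.33102338e+00, -2.23398473e-01]), 'dq': array([ 1.03742591e-03,  3.29647747e-04, -1.09572302e-03, -3.15456748e-04,
        1.75440936e-05, -4.63544846e-04]), 'tau': array([ 5.25624455e-04, -4.12259173e+01, -2.59747177e+01, -1.62432825e-04,
        4.03800848e-03, -1.51971108e-05]), 'eef_pos': array([210.47932656, 480.70099644, 244.73275907]), 'ee_rot': array([-2.83935057e-04,  2.04941408e-01,  9.78774021e-01, -5.95190062e-04]), 'force': array([-0.32354763, -0.75184422, -0.00688848]), 'wrist_torque': array([0.02147397, 0.03747677, 0.02020045]), 'grip_force': 0.0, 'grip_width': 0.998378014292616}
scene {'intrinsics': array([[451.71835197,   0.        , 250.94635655],
       [  0.        , 451.71835197, 189.47417218],
       [  0.        ,   0.        ,   1.        ]]), 'D': array([-0.04471312,  0.        ,  0.        ,  0.        ,  0.        ]), 'rvec': array([ 1.91505319,  1.89619616, -0.56132942]), 'tvec': array([ -64.73871007, -352.95302058, 1518.03983767])}
top {'intr
[... 261 characters left out ...]
678, -2.19085279,  0.11623412]), 'tvec': array([  57.61369229,  508.51115551, 1311.50467074])}
wrist {'intrinsics': array([[283.55046608,   0.        , 259.74081685],
       [  0.        , 283.55046608, 189.63040034],
       [  0.        ,   0.        ,   1.        ]]), 'D': array([0.00951423, 0.        , 0.        , 0.        , 0.        ]), 'T_tool_cam': array([[-1.00796359e-03, -9.58654586e-01, -2.84570500e-01,
         7.25281656e+01],
       [ 9.99999418e-01, -8.56550915e-04, -6.56521109e-04,
        -1.18227764e+00],
       [ 3.85627849e-04, -2.84570996e-01,  9.58654891e-01,
        -1.28975908e+02],
       [ 0.00000000e+00,  0.00000000e+00,  0.00000000e+00,
         1.00000000e+00]])}
```

View pics/top0.png

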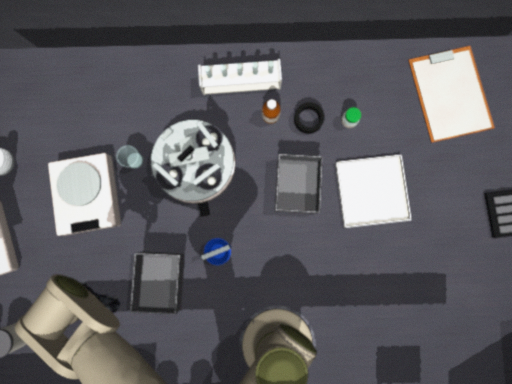

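View pics/scene0.png

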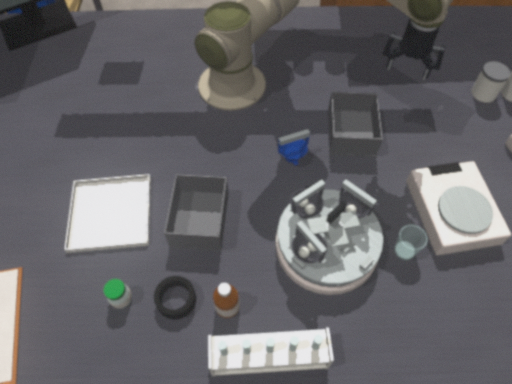

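The top view shows the mill at (193,162) with its nose at (204,209), the right-hand tub at (298,183), the tray at (373,190), and a blue decoy bowl at (216,251). The second tub at (157,282) is a look-alike.

```bash
cat > h.py <<'E'
from rig import *
import cv2, numpy as np
from scipy.spatial.transform import Rotation as R
def cam(n,s=None):
    c=get_calibration(n)
    if n=="wrist":
        s=s or sense(); q=s["ee_rot"]; T=np.eye(4); T[:3,:3]=R.from_quat([q[1],q[2],q[3],q[0]]).as_matrix(); T[:3,3]=s["eef_pos"]
        W=np.linalg.inv(T@c["T_tool_cam"]); rv=cv2.Rodrigues(W[:3,:3])[0]; t=W[:3,3]
    else: rv,t=c["rvec"],c["tvec"]
    return c["intrinsics"],c["D"],np.array(rv,float),np.array(t,float)
def onplane(C,px,z):
    K,D,rv,t=C; p=cv2.undistortPoints(np.array(px,float).reshape(-1,1,2),K,D).reshape(-1,2)
    M=cv2.Rodrigues(rv)[0]; d=np.c_[p,np.ones(len(p))]@M; o=-M.T@t
    return o+d*((z-o[2])/d[:,2])[:,None]
def proj(C,P):
    K,D,rv,t=C; return cv2.projectPoints(np.array(P,float).reshape(-1,1,3),rv,t,K,D)[0].reshape(-1,2)
def snap(n,f,box=None,k=1):
    s=sense(); im=capture(n)[:,:,::-1].copy(); c=im
    if box: x0,y0,x1,y1=box; c=im[y0:y1,x0:x1]
    cv2.imwrite("pics/"+f,cv2.resize(c,None,fx=k,fy=k,interpolation=cv2.INTER_CUBIC)); return im,cam(n,s)
E
python3 - <<'E'
from h import *
t=cv2.imread("pics/top0.png");s=cv2.imread("pics/scene0.png")
a=cv2.resize(t[110:225,140:250],None,fx=5,fy=5,interpolation=cv2.INTER_CUBIC)
b=cv2.resize(s[170:300,265:395],None,fx=4.4,fy=4.4,interpolation=cv2.INTER_CUBIC)
cv2.imwrite("pics/a.png",a);cv2.imwrite("pics/b.png",b)
C=cam("top")
print("mill nose",onplane(C,[(204,209)],5), "mill c z75",onplane(C,[(193.5,161.5)],75))
print("tub top corners",onplane(C,[(280,154),(321,156),(318,213),(276,211)],85))
g=cv2.cvtColor(t,cv2.COLOR_BGR2HSV)
m=((g[...,2]>180)&(g[...,1]<40)).astype(np.uint8); m[:, :325]=0;m[:,415:]=0;m[:145]=0;m[235:]=0
r=cv2.minAreaRect(cv2.findNonZero(m)); print("tray",onplane(C,cv2.boxPoints(r),10).round(),onplane(C,[r[0]],10))
print(onplane(C,[(271,110),(309,117),(351,117),(129,156),(216,251)],50).round())
E
```

```text
mill nose [[442.50142136 231.08708435   5.        ]] mill c z75 [[591.6786799 253.553464   75.       ]]
tub top corners [[ 607.09115596  -24.08629752   85.        ]
 [ 597.26613604 -154.38599491   85.        ]
 [ 416.28966336 -137.45787291   85.        ]
 [ 425.84664537   -5.99623175   85.        ]]
tray [[ 591. -215.   10.]
 [ 611. -442.   10.]
 [ 389. -453.   10.]
 [ 369. -230.   10.]] [[ 489.12418091 -335.23455883   10.        ]]
[[ 763.   -1.   50.]
 [ 735. -126.   50.]
 [ 732. -264.   50.]
 [ 620.  469.   50.]
 [ 305.  188.   50.]]
```

View pics/a.png

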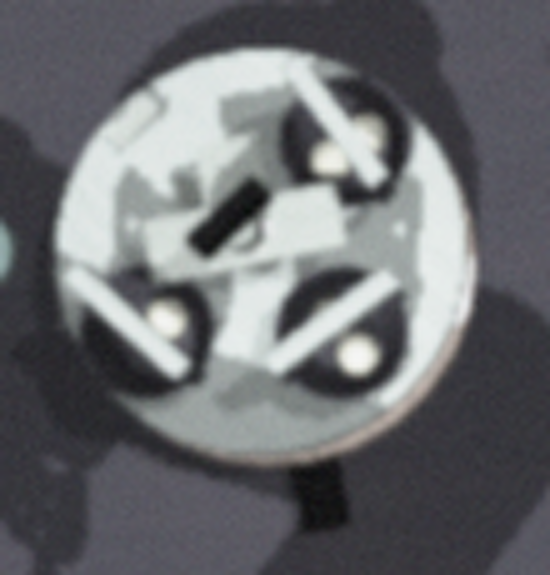

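View pics/b.png

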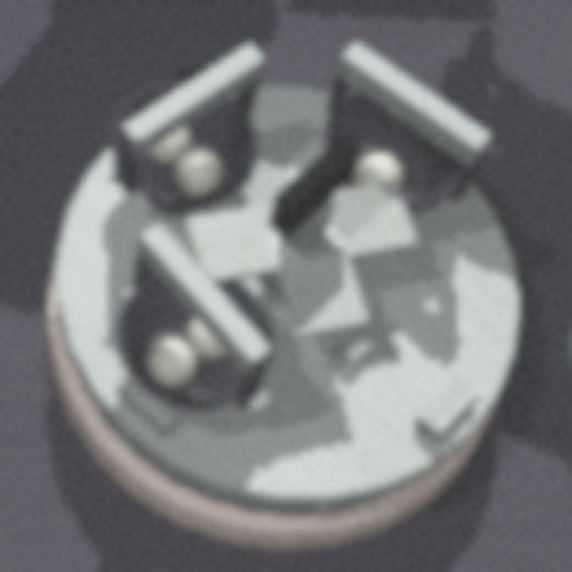

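The three occupied seats are front-left (bowl1, 1+ balls), front-right (bowl2, 2) and rear-right (bowl3, 2). The vacant one is at the rear left. I'll work out the precise mill geometry next.

```bash
python3 - <<'E'
from h import *
C=cam("top"); S=cam("scene")
A=lambda pts:[(x/5+139.6,y/5+109.6) for x,y in pts]
B=lambda pts:[(x/4.4+264.6,y/4.4+169.6) for x,y in pts]
h=onplane(C,A([(202,240),(258,195)]),197); print("handle ends",h.round(1),h.mean(0).round(1))
t=cv2.imread("pics/top0.png"); g=t.min(2); 
m=(g>95).astype(np.uint8); m[:118]=0;m[205:]=0;m[:,:149]=0;m[:,238:]=0
c=max(cv2.findContours(m,0,1)[0],key=cv2.contourArea); e=cv2.fitEllipse(cv2.convexHull(c)); print(e, onplane(C,[e[0]],60))
P=onplane(C,cv2.convexHull(c).reshape(-1,2),75); print(cv2.minEnclosingCircle(P[:,:2].astype(np.float32)))
for n,z,p in(("FL",179,[(72,272),(182,370)]),("FR",179,[(275,365),(395,280)]),("RR",179,[(297,75),(378,180)])):
    q=onplane(C,A(p),z); d=q[1]-q[0]; print(n,q.mean(0).round(1),np.hypot(*d[:2]).round(1),np.arctan2(d[1],d[0]).round(3))
for n,z,p in(("FL",179,[(350,50),(485,140)]),("FR",179,[(128,130),(258,55)]),("RR",179,[(150,235),(258,350)])):
    q=onplane(S,B(p),z); d=q[1]-q[0]; print(n,q.mean(0).round(1),np.hypot(*d[:2]).round(1),np.arctan2(d[1],d[0]).round(3))
print("guard scene",onplane(C,A([(147,248),(345,225)]),133),"nose",onplane(C,A([(310,490)]),10))
E
```

```text
handle ends [[582.5 272.8 197. ]
 [608.2 240.  197. ]] [595.3 256.4 197. ]
((192.73789978027344, 160.58831787109375), (82.08968353271484, 85.45849609375), 125.03878784179688) [[597.40946463 258.45858818  60.        ]]
((596.0465698242188, 257.0980529785156), 139.2433319091797)
FL [538.7 320.6 179. ] 88.1 -2.317
FR [534.7 198.2 179. ] 86.1 -0.971
RR [651.7 195.6 179. ] 80.3 -2.51
FL [539.6 322.3 179. ] 88.0 0.842
FR [536.4 201.4 179. ] 87.8 2.136
RR [656.8 197.2 179. ] 83.0 0.65
guard scene [[590.40565709 319.11172667 133.        ]
 [601.63691178 197.56709826 133.        ]] nose [[447.07101169 238.33745429  10.        ]]
```

Call:
arm_command(steps=[[[1,0,0,-0.4,0,0,0],[1,0,0,-0.4,0,0,0],[1,0,0,0,1,0,0],[1,0,0,0,1,0,0],[1,0,0,0,1,0,0]]])

```text
time_s: 0.78
eef_pos: [210.6, 480.9, 285.5]
ee_rot: [-0.046, 0.2, 0.954, -0.221]
force: [-0.1, -0.4, -0.2]
grip_width: 0.998
grip_force: 0.0
```

```bash
python3 -c "
from rig import *
s=sense();print(s['joints'].round(3),s['eef_pos'].round(1),s['ee_rot'].round(4))"
```

```text
[ 0.973  0.546  1.114 -0.087  1.928 -0.197] [210.6 480.9 285.5] [-0.0461  0.1997  0.9536 -0.2206]
```

```bash
cat > p.py <<'E'
from h import *
import sys,json
# usage: p.py x y z phi  : rotation units (tool rotvec) first, then shifts in final tool axes (units of 50mm)
s=sense(); q=s["ee_rot"]; Rc=R.from_quat([q[1],q[2],q[3],q[0]])
open("log.jsonl","a").write(json.dumps([s["joints"].tolist(),s["eef_pos"].tolist(),q.tolist()])+"\n")
if len(sys.argv)>1:
    x,y,z,ph=map(float,sys.argv[1:5]); ty=np.array([np.cos(ph),np.sin(ph),0]); tz=np.array([0,0,-1.])
    Rt=R.from_matrix(np.c_[np.cross(ty,tz),ty,tz])
    print("rot units",((Rc.inv()*Rt).as_rotvec()/.15).round(2),"shift units",(Rt.inv().apply(np.array([x,y,z])-s["eef_pos"])/50).round(3))
M=Rc.as_matrix(); print("pos",s["eef_pos"].round(1),"phi",np.arctan2(M[1,1],M[0,1]).round(3),"j",s["joints"].round(2),"f",s["force"].round(1),"w",s["grip_width"].round(3),"gf",round(float(s["grip_force"]),1),"t",round(float(s["time_s"]),1))
E
python3 p.py 595.5 257.5 240 0.74
```

```text
rot units [-2.99  0.63  2.74] shift units [-8.49   2.671  0.909]Traceback (most recent call last):
  File "p.py", line 10, in <module>
    M=Rc.as_matrix(); print("pos",s["eef_pos"].round(1),"phi",np.arctan2(M[1,1],M[0,1]).round(3),"j",s["joints"].round(2),"f",s["force"].round(1),"w",s["grip_width"].round(3),"gf",round(float(s["grip_force"]),1),"t",round(float(s["time_s"]),1))
                                                                                                                                                      ^^^^^^^^^^^^^^^^^^^^^
AttributeError: 'float' object has no attribute 'round'
```

```bash
sed -i 's/s\["grip_width"\].round(3)/round(float(s["grip_width"]),3)/' p.py
```

Call:
arm_command(steps=[[[1,0,0,0,-0.75,0.16,0.685],[1,0,0,0,-0.75,0.16,0.685],[1,0,0,0,-0.75,0.16,0.685],[1,0,0,0,-0.75,0.16,0.685],[1,-0.7,0.22,0.05,0,0,0],[1,-0.7,0.22,0.05,0,0,0],[1,-0.7,0.22,0.05,0,0,0],[1,-0.7,0.22,0.05,0,0,0]]])

```text
time_s: 1.78
eef_pos: [338.4, 406.5, 274.8]
ee_rot: [-0.0, 0.404, 0.915, 0.003]
force: [-0.6, 0.8, 0.5]
grip_width: 0.997
grip_force: 0.0
```

Call:
arm_command(steps=[[[1,-0.7,0.22,0.05,0,0,0],[1,-0.7,0.22,0.05,0,0,0],[1,-0.7,0.22,0.05,0,0,0],[1,-0.7,0.22,0.05,0,0,0],[1,-0.7,0.22,0.05,0,0,0],[1,-0.7,0.22,0.05,0,0,0],[1,0,0,0,0,0,0]]])

```text
time_s: 2.65
eef_pos: [529.1, 295.2, 258.7]
ee_rot: [-0.001, 0.405, 0.914, 0.003]
force: [-0.8, -0.1, 0.6]
grip_width: 0.999
grip_force: 0.0
```

```bash
python3 p.py 595.5 257.5 240 0.74; python3 - <<'E'
from h import *
snap("wrist","w1.png")
E
```

```text
rot units [ 0.03 -0.02 -0.02] shift units [-1.452  0.472  0.374]
pos [529.1 295.2 258.7] phi 0.737 j [ 0.31  0.48  1.21  0.01  1.44 -0.42] f [-0.8 -0.1  0.6] w 0.999 gf 0.0 t 2.6
```

View pics/w1.png

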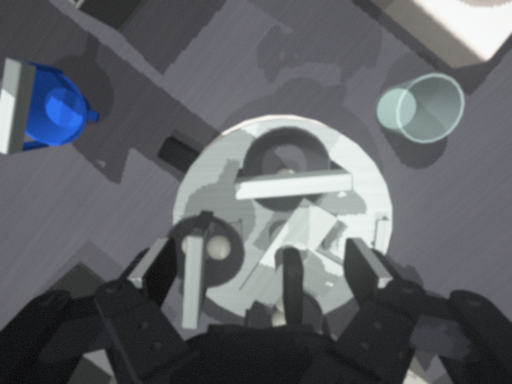

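The wrist view shows the black hub handle at about (291,280) and the front-left bowl (bowl1) with its bar at (295,185). The front-right bowl is at (205,250).

```bash
python3 - <<'E'
from h import *
s=sense();C=cam("wrist",s); t=cam("top")
im=cv2.imread("pics/w1.png"); g=im[235:318,270:312].max(2); m=(g<45).astype(np.uint8)
n,l,st,c=cv2.connectedComponentsWithStats(m); 
for i in range(1,n):
    if st[i,4]>60: print(st[i],c[i])
e=onplane(C,[(291,250),(294,322)],197);print(e)
print("bar",onplane(C,[(237,191),(352,180)],179))
P=[[595.5,257.5,197]];print(proj(C,P),proj(t,P))
E
```

```text
[[566.06512592 287.79446975 197.        ]
 [613.01836374 242.6442996  197.        ]]
bar [[508.31939    290.57069499 179.        ]
 [567.55947699 356.01879833 179.        ]]
[[291.18221581 298.06524767]] [[185.22517137 153.04929234]]
```

Call:
arm_command(steps=[[[1,-0.48,0.157,0.12,0,0,0],[1,-0.48,0.157,0.12,0,0,0],[1,-0.49,0.157,0.13,0,0,0],[1,0,0,0.4,0,0,0],[1,0,0,0.4,0,0,0],[1,0,0,0.36,0,0,0],[1,0,0,0,0,0,0]]])

```text
time_s: 3.58
eef_pos: [593.0, 260.2, 182.3]
ee_rot: [-0.001, 0.403, 0.915, 0.003]
force: [0.2, 0.5, 0.6]
grip_width: 1.003
grip_force: 0.0
```

Call:
arm_command(steps=[[[0,0,0,0,0,0,0],[0,0,0,0,0,0,0],[0,0,0,0,0,0,0],[0,0,0,0,0,0,0],[0,0,0,0,0,0,0],[0,0,0,0,0,0,0]]], squeeze=60)

```text
time_s: 4.32
eef_pos: [596.5, 261.5, 184.1]
ee_rot: [0.002, 0.403, 0.915, 0.007]
force: [17.6, 13.8, -3.5]
grip_width: 0.152
grip_force: 58.7
```

```bash
python3 p.py 595.5 257.5 182 0.74
```

```text
rot units [ 0.1  -0.01  0.  ] shift units [-0.044 -0.069  0.042]
pos [596.5 261.5 184.1] phi 0.74 j [ 0.23  0.63  1.17  0.01  1.32 -0.51] f [17.6 13.8 -3.5] w 0.152 gf 58.7 t 4.3
```

Call:
arm_command(steps=[[[0,-0.04,0.08,0,0,0,0],[0,0,0,0,0,0,-0.45],[0,0,0,0,0,0,-0.9],[0,0,0,0,0,0,-0.9],[0,0,0,0,0,0,-0.9],[0,0,0,0,0,0,0]]])

```text
time_s: 5.08
eef_pos: [596.1, 260.7, 184.0]
ee_rot: [-0.002, 0.177, 0.984, 0.002]
force: [-17.2, -2.7, 10.8]
grip_width: 0.154
grip_force: 60.8
```

```bash
python3 p.py 595.5 257.5 182 1.68
```

```text
rot units [ 0.03 -0.03 -3.1 ] shift units [ 0.019 -0.063  0.04 ]
pos [596.1 260.7 184. ] phi 1.215 j [ 0.23  0.64  1.16  0.01  1.35 -0.99] f [-17.2  -2.7  10.8] w 0.154 gf 60.8 t 5.1
```

Call:
arm_command(steps=[[[0,0.05,-0.02,0,0,0,-0.8],[0,0,0,0,0,0,-0.8],[0,0,0,0,0,0,-0.8],[0,0,0,0,0,0,-0.7],[0,0,0,0,0,0,0],[0,0,0,0,0,0,0]]])

```text
time_s: 5.82
eef_pos: [596.1, 259.7, 184.0]
ee_rot: [0.002, -0.052, 0.999, 0.002]
force: [-1.7, -4.6, 5.5]
grip_width: 0.154
grip_force: 60.3
```

```bash
python3 p.py 595.5 257.5 182 1.68; python3 - <<'E'
from h import *
im,C=snap("top","t2.png",(130,100,260,230),4)
E
```

```text
rot units [ 0.03  0.02 -0.04] shift units [ 0.016 -0.043  0.041]
pos [596.1 259.7 184. ] phi 1.675 j [ 0.23  0.64  1.17  0.    1.34 -1.45] f [-1.7 -4.6  5.5] w 0.154 gf 60.3 t 5.8
```

View pics/t2.png

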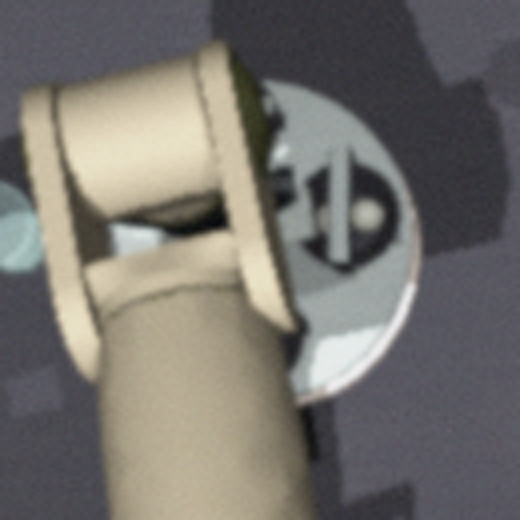

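Call:
arm_command(steps=[[[1,0,0,0,0,0,0],[1,0,0,0,0,0,0],[1,0,0,0,0,0,0],[1,0,0,-0.6,0,0,0],[1,0,0,-0.7,0,0,0],[1,0,0,-0.4,0,0,1],[1,0,0,0,0,0,1],[1,0,0,0,0,0,1]]])

```text
time_s: 6.88
eef_pos: [595.7, 260.2, 268.4]
ee_rot: [0.001, 0.174, 0.985, 0.004]
force: [0.5, -0.3, -0.1]
grip_width: 1.0
grip_force: 0.0
```

Call:
arm_command(steps=[[[1,0,0,0,0,0,1],[1,0,0,0,0,0,1],[1,0,0,0,0,0,1],[1,0,0,0,0,0,1],[1,0,-0.5,0,0,0,1],[1,0,-0.5,0,0,0,1],[1,0,-0.6,0,0,0,0.4],[1,0,0,0,0,0,0]]])

```text
time_s: 7.88
eef_pos: [523.8, 224.2, 268.5]
ee_rot: [-0.001, 0.607, 0.795, 0.003]
force: [-0.4, 0.2, 0.0]
grip_width: 0.998
grip_force: 0.0
```

```bash
python3 p.py 511.6 250.8 200 0.105; python3 - <<'E'
from h import *
im,C=snap("wrist","w3.png"); snap("top","t3.png")
print(proj(C,[[511.6,250.8,179]]))
E
```

```text
rot units [ 0.03 -0.04  1.08] shift units [ 0.556 -0.187  1.37 ]
pos [523.8 224.2 268.5] phi 0.267 j [ 0.2   0.4   1.32  0.01  1.42 -0.07] f [-0.4  0.2  0. ] w 0.998 gf 0.0 t 7.9
[[254.33061964 162.91388304]]
```

View pics/w3.png

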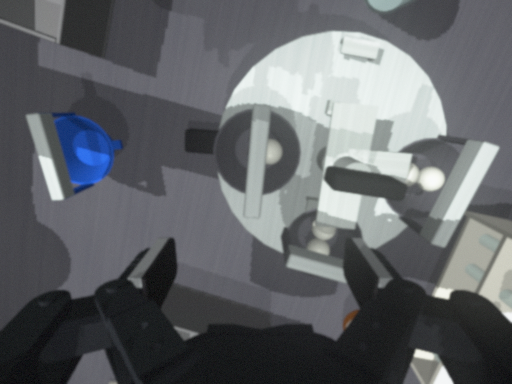

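The wrist view shows bowl1 at the mark with its bar running from (261,106) to (252,216) and one ball at (273,152). The handle is at (368,181).

```bash
python3 - <<'E'
from h import *
C=cam("wrist")
q=onplane(C,[(261,106),(252,216)],179);d=q[1]-q[0];print(q.mean(0),np.hypot(*d[:2]),np.arctan2(d[1],d[0]))
im=cv2.imread("pics/w3.png");g=im.min(2)[100:222,240:275]; m=(g>120).astype(np.uint8)
n,l,st,c=cv2.connectedComponentsWithStats(m);i=1+np.argmax(st[1:,4])
r=cv2.minAreaRect(np.argwhere(l==i)[:,::-1].astype(np.float32)); b=cv2.boxPoints(r)+[240,100]; q=onplane(C,b,179);print(b,q.round(1),q.mean(0));
for a in range(2): d=q[a+1]-q[a];print(np.hypot(*d[:2]),np.arctan2(d[1],d[0]))
h=onplane(C,[(328,174),(405,188)],197);d=h[1]-h[0];print("handle",h.mean(0),np.arctan2(d[1],d[0]))
E
```

```text
[514.65927929 250.63717625 179.        ] 87.3052749040517 -1.388189609326259
[[240.00000381 100.        ]
 [273.99999619 100.        ]
 [273.99999619 220.99998474]
 [240.00000381 220.99998474]] [[490.7 293.6 179. ]
 [514.8 300.1 179. ]
 [541.3 208.2 179. ]
 [514.1 200.8 179. ]] [515.25688117 250.68263293 179.        ]
24.97107051254641 0.2666607729181798
95.69825899164994 -1.2901407193112076
handle [595.04104448 263.06611417 197.        ] 0.08301311934765888
```

Call:
arm_command(steps=[[[0.5,0,0,0,0,0,0.56],[0.5,0.28,-0.06,0,0,0,0],[0.5,0.28,-0.06,0,0,0,0],[0.5,0,0,0.5,0,0,0],[0.5,0,0,0.5,0,0,0],[0.5,0,0,0.5,0,0,0],[0.5,0,0,0.5,0,0,0],[0.5,0,0,0,0,0,0]]])

```text
time_s: 8.98
eef_pos: [513.1, 252.0, 166.6]
ee_rot: [-0.002, 0.639, 0.769, 0.002]
force: [-0.5, -0.1, 0.6]
grip_width: 0.5
grip_force: 0.0
```

Call:
arm_command(steps=[[[0,0,0,0,0,0,0],[0,0,0,0,0,0,0],[0,0,0,0,0,0,0],[0,0,0,0,0,0,0],[0,0,0,0,0,0,0]]], squeeze=60)

```text
time_s: 9.6
eef_pos: [514.5, 251.6, 169.2]
ee_rot: [-0.001, 0.639, 0.769, 0.004]
force: [-0.9, 1.5, 6.1]
grip_width: 0.152
grip_force: 61.7
```

```bash
python3 p.py 513 250.7 168 0.183
```

```text
rot units [ 0.04 -0.04  0.  ] shift units [-0.013 -0.033  0.025]
pos [514.5 251.6 169.2] phi 0.183 j [0.25 0.48 1.46 0.01 1.19 0.06] f [-0.9  1.5  6.1] w 0.152 gf 61.7 t 9.6
```

Call:
arm_command(steps=[[[0,0,0,0,0,0,-0.5],[0,0,0,0,0,0,-0.8],[0,0,0,0,0,0,-0.8],[0,0,0,0,0,0,-0.8],[0,0,0,0,0,0,-0.8],[0,0,0,0,0,0,-0.8],[0,0,0,0,0,0,-0.8],[0,0,0,0,0,0,0]]])

```text
time_s: 10.6
eef_pos: [514.5, 251.6, 169.2]
ee_rot: [0.001, 0.291, 0.957, 0.004]
force: [-0.7, 1.6, 6.4]
grip_width: 0.152
grip_force: 61.7
```

Call:
arm_command(steps=[[[0,0,0,0,0,0,-0.8],[0,0,0,0,0,0,-0.8],[0,0,0,0,0,0,-0.8],[0,0,0,0,0,0,-0.8],[0,0,0,0,0,0,-0.8],[0,0,0,0,0,0,-0.4],[0,0,0,0,0,0,0]]])

```text
time_s: 11.48
eef_pos: [514.2, 251.7, 169.2]
ee_rot: [0.002, -0.034, 0.999, 0.004]
force: [-1.7, 0.6, 7.1]
grip_width: 0.148
grip_force: 61.8
```

```bash
python3 p.py 513 250.7 168 1.6
```

```text
rot units [0.05 0.03 0.26] shift units [ 0.025 -0.02   0.025]
pos [514.2 251.7 169.2] phi 1.639 j [ 0.25  0.48  1.46  0.01  1.2  -1.39] f [-1.7  0.6  7.1] w 0.148 gf 61.8 t 11.5
```

Call:
arm_command(steps=[[[0,0,0,-0.1,0,0,0],[0,0,0,-0.2,0,0,0],[0,0,0,-0.2,0,0,0],[0,0,0,-0.2,0,0,0],[0,0,0,-0.3,0,0,0],[0,0,0,0,0,0,0]]])

```text
time_s: 12.22
eef_pos: [514.5, 251.2, 219.6]
ee_rot: [0.003, -0.034, 0.999, 0.003]
force: [0.8, -0.4, -3.8]
grip_width: 0.15
grip_force: 60.4
```

Call:
arm_command(steps=[[[0,0,0,-0.5,0,0,0],[0,0,0,-0.6,0,0,0],[0,0,0,-0.6,0,0,0],[0,0,0,-0.4,0,0,0],[0,0,0,0,0,0,0]]])

```text
time_s: 12.85
eef_pos: [514.0, 250.4, 323.8]
ee_rot: [0.002, -0.034, 0.999, 0.003]
force: [-0.1, 1.0, -4.6]
grip_width: 0.151
grip_force: 60.4
```

```bash
python3 p.py 513 -80 280 1.5;  cat > fit.py <<'E'
import json,numpy as np
from scipy.optimize import least_squares
from scipy.spatial.transform import Rotation as R
D=[json.loads(l) for l in open("log.jsonl")]
D.append([[9.34595027e-01,3.13464509e-01,1.49842350,2.08e-5,1.33102338,-2.23398473e-01],[210.479,480.701,244.733],[-2.839e-4,.20494,.97877,-5.95e-4]])
def ori(j,s4,s6): return R.from_euler("ZYZYZ",[j[0],j[1]+j[2],s4*j[3],j[4],s6*j[5]])
def fk(p,j,s4,s6):
    r0,h,a2,a3,e,lat,L=p; z=R.from_euler("Z",j[0])
    v=np.array([r0,lat,h])+R.from_euler("Y",j[1]).apply([0,0,a2])+R.from_euler("Y",j[1]+j[2]).apply([e,0,a3])
    return z.apply(v)+ori(j,s4,s6).apply([0,0,L])
if __name__=="__main__":
    for s4 in(1,-1):
        for s6 in(1,-1):
            er=[]
            Q=[R.from_quat([q[1],q[2],q[3],q[0]]) for _,_,q in D]
            T0=[ori(j,s4,s6).inv()*q for (j,_,_),q in zip(D,Q)]
            print(s4,s6,max((T0[0].inv()*t).magnitude() for t in T0), T0[0].as_euler("ZYX").round(3))
            f=lambda p:np.concatenate([fk(p,j,s4,s6)-x for j,x,_ in D]+[(np.array(p)-p0)*.003])
            p0=np.array([0,200,400,400,0,100,200.]); o=least_squares(f,p0); print(o.x.round(1),np.abs(f(o.x)).max().round(2))
E
python3 fit.py
```

```text
rot units [0.05 0.03 0.92] shift units [-0.448 -6.593  0.877]
pos [514.  250.4 323.8] phi 1.638 j [ 0.25  0.38  1.21  0.01  1.55 -1.39] f [-0.1  1.  -4.6] w 0.151 gf 60.4 t 12.8Traceback (most recent call last):
  File "fit.py", line 16, in <module>
    T0=[ori(j,s4,s6).inv()*q for (j,_,_),q in zip(D,Q)]
        ~~~^^^^^^^^^
  File "fit.py", line 6, in ori
    def ori(j,s4,s6): return R.from_euler("ZYZYZ",[j[0],j[1]+j[2],s4*j[3],j[4],s6*j[5]])
                             ~~~~~~~~~~~~^^^^^^^^^^^^^^^^^^^^^^^^^^^^^^^^^^^^^^^^^^^^^^^
  File "scipy/spatial/transform/_rotation.pyx", line 1413, in scipy.spatial.transform._rotation.Rotation.from_euler
ValueError: Expected axis specification to be a non-empty string of upto 3 characters, got ZYZYZ
```

```bash
sed -i 's/return R.from_euler("ZYZYZ".*/return R.from_euler("ZYZ",[j[0],j[1]+j[2],s4*j[3]])*R.from_euler("YZ",[j[4],s6*j[5]])/' fit.py; python3 fit.py
```

```text
1 1 1.1708762775674196e-06 [ 1.571  0.    -0.   ]
[  0.  201.3 438.9 397.5  39.  116.3 241.3] 0.12
1 -1 2.4975112017029346 [ 1.177  0.    -0.   ]
[  0.  201.3 438.9 397.5  39.  116.3 241.3] 0.12
-1 1 0.1872594741497105 [ 1.629 -0.16   0.027]
[ -1.  175.5 433.5 398.2  28.8 114.8 220.5] 25.81
-1 -1 2.558946878020229 [ 1.235 -0.16   0.027]
[ -1.  175.5 433.5 398.2  28.8 114.8 220.5] 25.81
```

Call:
arm_command(steps=[[[0,-0.05,-0.4,0,0,0,0],[0,-0.06,-0.8,0,0,0,0],[0,-0.06,-0.8,0,0,0,0],[0,-0.06,-0.8,0,0,0,0],[0,-0.06,-0.8,0,0,0,0],[0,-0.06,-0.8,0,0,0,0.4],[0,0,-0.6,0,0,0,0],[0,0,-0.4,0,0,0,0]]])

```text
time_s: 13.85
eef_pos: [545.9, -20.0, 320.2]
ee_rot: [0.0, -0.003, 1.0, 0.003]
force: [0.3, 0.2, -4.0]
grip_width: 0.149
grip_force: 60.3
```

```bash
python3 p.py 513 -110 300 1.5; python3 - <<'E'
from h import *
snap("top","t4.png")
E
```

```text
rot units [0.04 0.   0.51] shift units [ 0.528 -1.843  0.405]
pos [545.9 -20.  320.2] phi 1.577 j [-0.25  0.32  1.29  0.01  1.53 -1.83] f [ 0.3  0.2 -4. ] w 0.149 gf 60.3 t 13.8
```

View pics/t4.png

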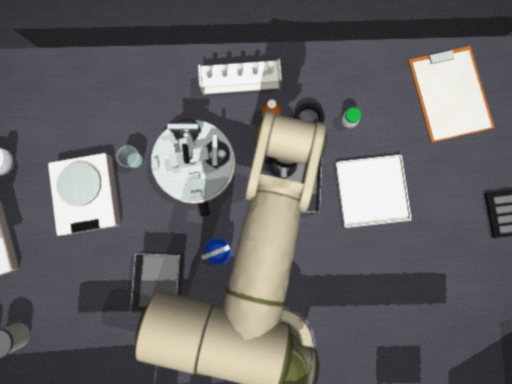

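```bash
cat > ik.py <<'E'
from fit import *
f0=np.array([0,201.3,438.9,397.5,39,116.3,241.3])
lo=np.array([-2.94,-.97,.19,-1.23,.02,-2.88]);hi=np.array([2.94,2.17,2.56,4.37,3.11,2.88]); Q6=R.from_euler("Z",np.pi/2)
def ik(pos,M,j0):
    Rt=R.from_matrix(M)
    g=lambda j:np.r_[(fk(f0,j,1,1)-pos)/100,(Rt.inv()*(ori(j,1,1)*Q6)).as_rotvec()]
    o=least_squares(g,np.clip(j0,lo+.001,hi-.001),bounds=(lo,hi)); return o.x,np.abs(o.fun).max()
def path(pos0,M0,axis,ang,j0,pos1,n=8):
    j=j0
    for k in range(1,n+1):
        a=k/n; M=(R.from_rotvec(np.array(axis)*ang*a)*R.from_matrix(M0)).as_matrix()
        j,e=ik(np.array(pos0)+(np.array(pos1)-pos0)*a,M,j); print(round(ang*a,2),j.round(2),round(e,4))
E
python3 - <<'E'
from ik import *
def down(ph):
    ty=np.array([np.cos(ph),np.sin(ph),0]);tz=np.array([0,0,-1.]);return np.c_[np.cross(ty,tz),ty,tz]
j=np.array([-.25,.32,1.29,.01,1.53,-1.83])
for y,ax,n in((-95,[1,0,0],"+y"),(-60,[-1,0,0],"-y")):
    print(n); path([515,y,250],down(1.57),ax,1.75,j,[515,y,190],7)
E
```

```text
+y
0.25 [-0.51  0.35  1.48  0.22  1.44 -2.12] 0.0
0.5 [-0.6   0.42  1.46  0.41  1.56 -2.24] 0.0
0.75 [-0.67  0.5   1.45  0.57  1.69 -2.32] 0.0
1.0 [-0.72  0.6   1.45  0.71  1.82 -2.38] 0.0
1.25 [-0.75  0.71  1.44  0.84  1.95 -2.43] 0.0
1.5 [-0.77  0.82  1.44  0.97  2.08 -2.45] 0.0
1.75 [-0.76  0.94  1.44  1.09  2.22 -2.46] 0.0
-y
0.25 [-0.23  0.3   1.55 -0.26  1.25 -1.72] 0.0
0.5 [-0.12  0.33  1.58 -0.53  1.21 -1.5 ] 0.0
0.75 [-0.02  0.4   1.62 -0.81  1.24 -1.27] 0.0
1.0 [ 0.05  0.49  1.64 -1.05  1.32 -1.06] 0.0
1.25 [ 0.1   0.59  1.65 -1.23  1.45 -0.91] 0.022
1.5 [ 0.11  0.7   1.56 -1.23  1.61 -0.87] 0.1685
1.75 [ 0.1   0.8   1.48 -1.23  1.76 -0.8 ] 0.3056
```

Nothing has moved: the tub is still at (298,183). The kinematic fit is good to about 0.1 mm, and tipping toward +y stays within the joint limits.

Call:
arm_command(steps=[[[0,0.2,-0.4,0.2,0,0,0],[0,0.25,-0.6,0.4,0,0,0],[0,0.23,-0.56,0.6,0,0,0],[0,0,0,0.6,0,0,0],[0,0,0,0.6,0,0,0],[0,0,0,0,0,0,0]]], squeeze=90)

```text
time_s: 14.65
eef_pos: [512.1, -94.8, 199.0]
ee_rot: [-0.001, -0.004, 1.0, 0.004]
force: [0.4, 0.5, -3.6]
grip_width: 0.14
grip_force: 89.7
```

Call:
arm_command(steps=[[[0,0,0,0,-0.7,0,0],[0,0,0,0,-0.9,0,0],[0,0,0,0,-0.9,0,0],[0,0,0,0,-0.9,0,0],[0,0,0,0,-0.9,0,0],[0,0,-0.12,0.12,-0.8,0,0],[0,0,-0.12,0.1,-0.8,0,0],[0,0,-0.12,0.08,-0.8,0,0]]])

```text
time_s: 15.65
eef_pos: [513.8, -98.8, 178.4]
ee_rot: [0.0, -0.005, 0.875, 0.485]
force: [-0.5, -0.5, -3.4]
grip_width: 0.146
grip_force: 90.1
```

Call:
arm_command(steps=[[[0,0,0,0,-0.9,0,0],[0,0,0,0,-0.9,0,0],[0,0,0,0,-0.9,0,0],[0,0,0,0,-0.9,0,0],[0,0,0,0,-0.9,0,0],[0,0,0,0,0,0,0],[0,0,0,0,0,0,0],[0,0,0,0,0,0,0]]])

```text
time_s: 16.65
eef_pos: [513.5, -98.2, 178.3]
ee_rot: [-0.001, -0.004, 0.666, 0.746]
force: [0.5, -0.0, -3.4]
grip_width: 0.14
grip_force: 90.5
```

```bash
python3 p.py 513 -98 250 1.57; python3 - <<'E'
from h import *
a,_=snap("top","x.png");b,_=snap("scene","x.png")
cv2.imwrite("pics/tip1.png",np.hstack([cv2.resize(a[110:260,220:350],(390,450)),cv2.resize(b[130:280,130:260],(390,450))]))
E
```

```text
rot units [11.22 -0.02  0.07] shift units [ 0.01   0.004 -1.433]
pos [513.5 -98.2 178.3] phi -1.602 j [-0.77  0.94  1.43  1.04  2.18 -2.49] f [ 0.5 -0.  -3.4] w 0.14 gf 90.5 t 16.6
```

View pics/tip1.png

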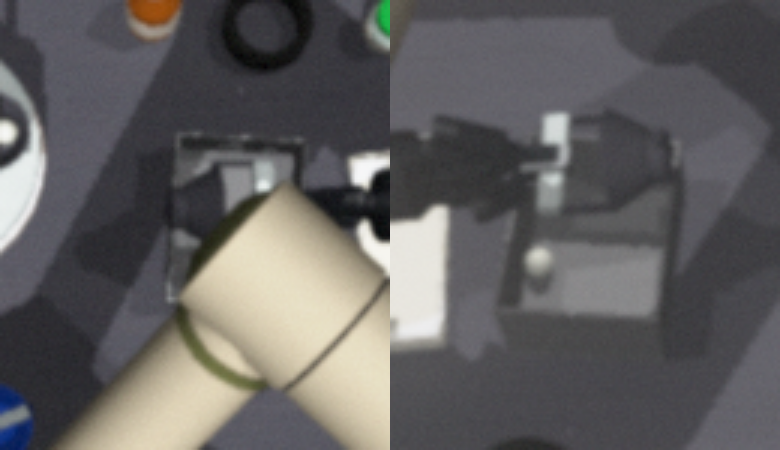

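One ball is visible in the tub at right-panel (538,262), and the bowl is fully tipped. Next I'll untip it and take it to the tray.

Call:
arm_command(steps=[[[0,0,0.5,0,0.9,0,0],[0,0,0.5,0,0.9,0,0],[0,0,0,0,0.9,0,0],[0,0,0,0,0.9,0,0],[0,0,0,0,0.9,0,0],[0,0,0,0,0.9,0,0],[0,0,0,0,0.9,0,0],[0,0,0,0,0.9,0,0]]])

```text
time_s: 17.75
eef_pos: [512.9, -100.6, 227.9]
ee_rot: [0.0, -0.004, 0.955, 0.296]
force: [0.3, -0.7, -3.6]
grip_width: 0.144
grip_force: 90.0
```

Call:
arm_command(steps=[[[0,0,0,0,0.9,0,0],[0,0,0,0,0.9,0,0],[0,0,0,0,0.9,0,0],[0,0,0,0,0.9,0,0.5],[0,0,0,0,0.4,0,0.7],[0,0,0,0,0,0,0.6],[0,0,0,0,0,0,0]]])

```text
time_s: 18.62
eef_pos: [512.8, -100.1, 227.5]
ee_rot: [-0.006, 0.13, 0.991, 0.003]
force: [0.4, 0.8, -4.1]
grip_width: 0.143
grip_force: 89.8
```

```bash
python3 p.py 543 -382 140 1.3; python3 - <<'E'
from h import *
a,_=snap("top","x.png");b,_=snap("scene","x.png")
cv2.imwrite("pics/tip1b.png",np.hstack([cv2.resize(a[110:260,120:350],(500,326)),cv2.resize(b[170:250,160:240],(300,326))]))
E
```

```text
rot units [ 0.03 -0.08  0.07] shift units [-2.091 -5.272  1.749]
pos [ 512.8 -100.1  227.5] phi 1.31 j [-0.42  0.33  1.52  0.    1.3  -1.73] f [ 0.4  0.8 -4.1] w 0.143 gf 89.8 t 18.6
```

Call:
arm_command(steps=[[[0,-0.26,-0.66,0,0,0,0],[0,-0.26,-0.66,0,0,0,0],[0,-0.26,-0.66,0,0,0,0],[0,-0.26,-0.66,0,0,0,0],[0,-0.26,-0.66,0,0,0,0],[0,-0.26,-0.66,0,0,0,0],[0,-0.26,-0.66,0,0,0,0],[0,-0.27,-0.66,0,0,0,0]]])

```text
time_s: 19.73
eef_pos: [545.5, -383.8, 224.8]
ee_rot: [-0.006, 0.13, 0.991, 0.003]
force: [1.4, 0.1, -3.3]
grip_width: 0.143
grip_force: 89.9
```

Call:
arm_command(steps=[[[0,0,0,0.6,0,0,0],[0,0,0,0.6,0,0,0],[0,0,0,0.55,0,0,0],[0,0,0,0.3,0,0,0],[0,0,0,0,0,0,0]]])

```text
time_s: 20.35
eef_pos: [544.3, -381.7, 121.8]
ee_rot: [-0.006, 0.13, 0.991, 0.003]
force: [1.3, -1.2, -2.8]
grip_width: 0.141
grip_force: 89.8
```

```bash
python3 p.py 543 -382 99 1.3
```

```text
rot units [ 0.03 -0.09  0.06] shift units [ 0.024 -0.014  0.456]
pos [ 544.3 -381.7  121.8] phi 1.309 j [-0.79  0.73  1.16 -0.    1.26 -2.09] f [ 1.3 -1.2 -2.8] w 0.141 gf 89.8 t 20.4
```

View pics/tip1b.png

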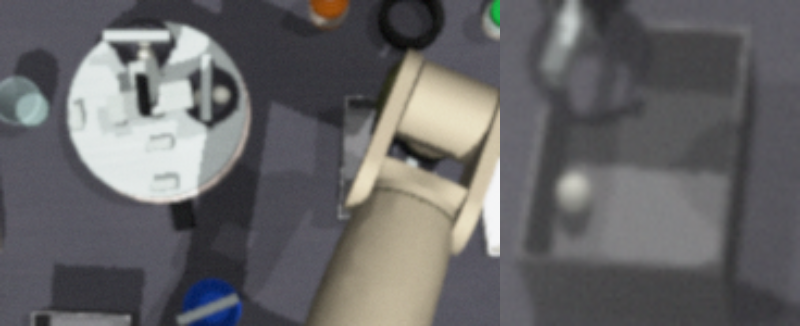

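One ball lies in the tub, and the emptied bowl1 is held above it. I'll lower it into the tray and release it.

Call:
arm_command(steps=[[[0,0,0,0.2,0,0,0],[0,0,0,0.15,0,0,0],[0,0,0,0.07,0,0,0],[0,0,0,0,0,0,0]]])

```text
time_s: 20.85
eef_pos: [544.4, -381.6, 101.3]
ee_rot: [-0.006, 0.131, 0.991, 0.003]
force: [-0.3, 0.7, -3.2]
grip_width: 0.142
grip_force: 90.0
```

```bash
python3 p.py 543 -382 99 1.3
```

```text
rot units [ 0.03 -0.08  0.06] shift units [ 0.025 -0.015  0.046]
pos [ 544.4 -381.6  101.3] phi 1.309 j [-0.79  0.75  1.18 -0.    1.22 -2.09] f [-0.3  0.7 -3.2] w 0.142 gf 90.0 t 20.9
```

Call:
arm_command(steps=[[[0,0,0,0.06,0,0,0],[0.5,0,0,0,0,0,0],[0.5,0,0,0,0,0,0],[0.5,0,0,0,0,0,0],[0.5,0,0,-0.4,0,0,0],[0.5,0,0,-0.8,0,0,0],[0.5,0,0,-0.9,0,0,0],[1,0,0,-0.9,0,0,-0.44]]])

```text
time_s: 21.85
eef_pos: [545.8, -382.6, 250.2]
ee_rot: [-0.005, 0.097, 0.995, 0.003]
force: [0.1, -1.2, -0.3]
grip_width: 0.695
grip_force: 0.0
```

Call:
arm_command(steps=[[[1,0,0,0,0,0,-1],[1,0,0,0,0,0,-1],[1,-0.14,0.7,0,0,0,0],[1,-0.14,0.7,0,0,0,0],[1,-0.14,0.7,0,0,0,0],[1,-0.14,0.7,0,0,0,0],[1,-0.14,0.7,0,0,0,0],[1,-0.14,0.7,0,0,0,0]]])

```text
time_s: 22.85
eef_pos: [565.9, -168.3, 250.1]
ee_rot: [-0.005, -0.052, 0.999, 0.004]
force: [0.4, -0.6, -0.2]
grip_width: 0.997
grip_force: 0.0
```

Call:
arm_command(steps=[[[1,-0.14,0.7,0,0,0,0],[1,-0.14,0.7,0,0,0,0],[1,-0.14,0.7,0,0,0,0],[1,-0.14,0.7,0,0,0,0],[1,-0.14,0.7,0,0,0,0],[1,-0.14,0.7,0,0,0,0],[1,0,0,0,0,0,0]]])

```text
time_s: 23.72
eef_pos: [585.8, 45.7, 251.3]
ee_rot: [-0.005, -0.053, 0.999, 0.004]
force: [-0.4, -0.1, 1.1]
grip_width: 1.0
grip_force: 0.0
```

```bash
python3 p.py 596 259.7 182 1.675; python3 - <<'E'
from h import *
a,_=snap("scene","s5.png");t,_=snap("top","t5.png");w,C=snap("wrist","w5.png")
cv2.imwrite("pics/v5.png",np.hstack([cv2.resize(a[160:260,60:240],(400,222)),cv2.resize(w,(296,222))]))
E
```

```text
rot units [ 0.05 -0.06  0.02] shift units [-0.647  4.235  1.386]
pos [585.8  45.7 251.3] phi 1.678 j [-0.12  0.45  1.28  0.01  1.42 -1.8 ] f [-0.4 -0.1  1.1] w 1.0 gf 0.0 t 23.7
```

View pics/v5.png

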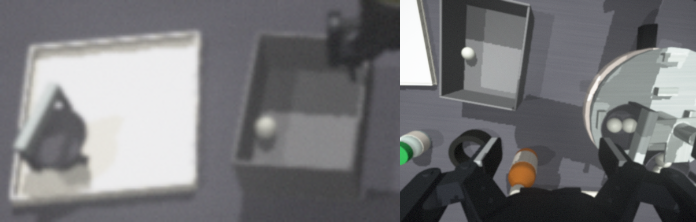

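Bowl1 stands upright in the tray at (52,135) and one ball is in the tub at (265,125). I'll go back to the hub handle.

Call:
arm_command(steps=[[[1,-0.11,0.7,0,0,0,0],[1,-0.11,0.7,0,0,0,0],[1,-0.11,0.7,0,0,0,0],[1,-0.11,0.7,0,0,0,0],[1,-0.11,0.7,0,0,0,0],[1,-0.1,0.73,0,0,0,0],[1,0,0,0,0,0,0]]])

```text
time_s: 24.75
eef_pos: [596.3, 258.4, 252.1]
ee_rot: [-0.005, -0.053, 0.999, 0.004]
force: [-0.3, -0.8, -0.0]
grip_width: 0.996
grip_force: 0.0
```

```bash
python3 p.py 596 259.7 182 1.675
```

```text
rot units [ 0.05 -0.07  0.01] shift units [0.003 0.026 1.401]
pos [596.3 258.4 252.1] phi 1.676 j [ 0.23  0.6   1.05  0.01  1.5  -1.45] f [-0.3 -0.8 -0. ] w 0.996 gf 0.0 t 24.8
```

Call:
arm_command(steps=[[[1,0,0.026,0.5,0,0,0],[1,0,0,0.5,0,0,0],[1,0,0,0.4,0,0,0],[0,0,0,0,0,0,0],[0,0,0,0,0,0,0],[0,0,0,0,0,0,0],[0,0,0,0,0,0,0],[0,0,0,0,0,0,0]]], squeeze=60)

```text
time_s: 25.75
eef_pos: [595.6, 259.7, 183.3]
ee_rot: [-0.004, -0.052, 0.999, 0.004]
force: [-0.1, 2.1, 4.6]
grip_width: 0.151
grip_force: 61.7
```

Call:
arm_command(steps=[[[0,0,0,0,0,0,0.5],[0,0,0,0,0,0,0.8],[0,0,0,0,0,0,0.8],[0,0,0,0,0,0,0.8],[0,0,0,0,0,0,0.8],[0,0,0,0,0,0,0.8],[0,0,0,0,0,0,0]]])

```text
time_s: 26.62
eef_pos: [596.0, 261.3, 183.3]
ee_rot: [-0.005, 0.282, 0.959, 0.004]
force: [4.3, 10.6, 1.7]
grip_width: 0.152
grip_force: 61.4
```

```bash
python3 p.py 596 259.7 182 0.105
```

```text
rot units [ 0.   -0.09  5.96] shift units [-0.032 -0.003  0.026]
pos [596.  261.3 183.3] phi 0.999 j [ 0.23  0.64  1.16  0.01  1.35 -0.77] f [ 4.3 10.6  1.7] w 0.152 gf 61.4 t 26.6
```

Call:
arm_command(steps=[[[0,0,0,0,0,0,0.8],[0,0,0,0,0,0,0.8],[0,0,0,0,0,0,0.8],[0,0,0,0,0,0,0.8],[0,0,0,0,0,0,0.8],[0,0,0,0,0,0,0.8],[0,0,0,0,0,0,0.8],[0,0,0,0,0,0,0.36]]])

```text
time_s: 27.62
eef_pos: [597.8, 262.4, 183.3]
ee_rot: [-0.005, 0.669, 0.743, 0.005]
force: [18.0, 19.5, -4.9]
grip_width: 0.152
grip_force: 60.8
```

Call:
arm_command(steps=[[[0,0,0,0,0,0,0],[0,0,0,0,0,0,0]]])

```text
time_s: 27.88
eef_pos: [597.9, 262.4, 183.3]
ee_rot: [-0.005, 0.668, 0.744, 0.005]
force: [15.2, 19.0, -4.8]
grip_width: 0.151
grip_force: 60.8
```

Call:
arm_command(steps=[[[1,0,0,0,0,0,0],[1,0,0,0,0,0,0],[1,0,0,0,0,0,0],[1,0,0,-0.8,0,0,0],[1,0,0,-0.9,0,0,0],[1,-0.28,-0.75,0,0,0,0],[1,-0.28,-0.75,0,0,0,0],[1,0,0,0,0,0,0]]])

```text
time_s: 28.88
eef_pos: [522.9, 222.2, 268.5]
ee_rot: [-0.006, 0.669, 0.743, -0.001]
force: [0.6, 0.1, 0.7]
grip_width: 1.002
grip_force: 0.0
```

```bash
cat > bar.py <<'E'
from h import *
# bar of the bowl at the loading mark, from the wrist picture: bright strip near the predicted place
import sys
im,C=snap("wrist",sys.argv[1]); cx,cy=proj(C,[[511.6,250.8,179]])[0]; print("pred",cx.round(1),cy.round(1))
x0,y0=int(cx)-35,int(cy)-75; g=im.min(2)[y0:y0+150,x0:x0+70]
m=cv2.morphologyEx((g>130).astype(np.uint8),cv2.MORPH_OPEN,np.ones((7,7)))
n,l,st,c=cv2.connectedComponentsWithStats(m)
for i in range(1,n):
    if st[i,4]<150: continue
    r=cv2.minAreaRect(np.argwhere(l==i)[:,::-1].astype(np.float32)); q=onplane(C,cv2.boxPoints(r)+[x0,y0],179)
    e=[q[1]-q[0],q[2]-q[1]]; e.sort(key=lambda d:-np.hypot(*d[:2])); a=np.arctan2(e[0][1],e[0][0])%np.pi
    print(st[i],(np.array(r[0])+[x0,y0]).round(1),"c",q.mean(0).round(1),"len",[np.hypot(*d[:2]).round(1) for d in e],"phi grip",round(a-np.pi/2,3))
E
python3 p.py 513 251 168 0.105; python3 bar.py w6.png
```

```text
rot units [-0.07 -0.05  0.  ] shift units [ 0.594 -0.137  2.009]
pos [522.9 222.2 268.5] phi 0.105 j [0.19 0.4  1.32 0.01 1.43 0.09] f [0.6 0.1 0.7] w 1.002 gf 0.0 t 28.9
pred 251.3 162.1
[   4    0   66  150 5409] [252.5 161.5] c [512.9 246.9 179. ] len [np.float64(118.3), np.float64(47.3)] phi grip 0.129
```

```bash
cat > bar2.py <<'E'
from h import *
import sys
im=cv2.imread("pics/"+sys.argv[1]).min(2).astype(int); C=cam("wrist"); cx,cy=proj(C,[[511.6,250.8,179]])[0]
for y in range(int(cy)-60,int(cy)+62,6):
    r=im[y,int(cx)-50:int(cx)+52:3]; print(y," ".join(f"{v:3d}" for v in r))
print("x0",int(cx)-50)
E
python3 bar2.py w6.png
```

```text
102 110 114 113 110 112 111 115 111 195 216 216 216 215 216 216 218 215 211 199 188 197 201 205 215 220 219 215 209 213 233 238 239 241 239
108 110 112 111 109 111 114 113 151 212 212 210 175 155 141 137 129 107 103 131 146 142 143 143 139 139 145 148 145 148 151 170 179 179 180
114 109 109 112 111 113 111 111 135 148 140 135 108  85  76  76  71  69  81 137 145 141 140 141 132  87  88 101 129 147 150 149 176 178 181
120  82  79  85  89  93 101 113 136 127  88  72  70  71  72  71  67  67  98 142 144 142 140 138 112  79  78  79  82  87 113 144 161 172 172
126  79  78  80  78  80  81 109  95  71  67  69  69  69  67  72  64  65 132 174 170 167 170 163 105  78  77  77  78  79  79  90 152 170 171
132  65  68  66  67  63  67  74  67  65  65  67  65  67  69  69  76  78 151 172 170 168 171 157  97  83  76  76  77  77  77  77  82 139 175
138  46  42  40  42  46  65  63  62  63  67  66  66  61  73  80  78  93 162 172 167 170 170 138  80  80  78  72  72  75  78  79  78  88 157
144  41  40  42  45  50  69  65  64  62  66  66  99 139 153 155 144 139 169 171 167 171 168 141 145 145 129  94  72  74 
[... 1146 characters left out ...]
0 106 110 107 111 107 109 108 109 110 111 156 174 173 153 172 173 172 176 158 174 177 176 179 179 179 176 179 178 166 140 137 137 140
204 107 107 107 110 107 111 110 105 106 109 111 112 133 169 156 172 175 177 176 156 176 176 177 178 178 178 179 178 176 178 161 135 137 138
210 107 106 110 108 108 106 108 106 107 109 111 110 111 114 161 174 174 176 174 158 176 176 177 178 176 179 177 179 177 176 176 155 138 135
216 107 106 108 108 106 107 108 103 106 109 109 108 109 109 125 134 162 169 163 173 177 180 181 179 180 181 179 179 180 179 175 175 145 137
222 105 105 107 105 107 108 108 105 106 110 112 111 106 110 110 112 109 127 173 181 179 178 179 179 178 176 179 177 175 175 174 173 107  91
x0 199
```

Two balls are visible in bowl2, on either side of the bar. The bar centreline runs from (260.4,112) to (247.4,212).

```bash
python3 - <<'E'
from h import *
C=cam("wrist")
q=onplane(C,[(260.4,108),(247.1,216)],179);d=q[0]-q[1];print(q.mean(0),np.hypot(*d[:2]),np.arctan2(d[1],d[0])-np.pi/2)
E
python3 p.py 514 251 168 0.22
```

```text
[514.87687212 249.11766704 179.        ] 86.45962916852709 -0.022538566286004258
rot units [-0.06 -0.06 -0.76] shift units [ 0.599 -0.076  2.011]
pos [524.3 222.6 268.6] phi 0.105 j [0.19 0.4  1.31 0.01 1.44 0.09] f [0.5 0.5 0.3] w 0.998 gf 0.0 t 28.9
```

Call:
arm_command(steps=[[[0.5,0,0,0,0,0,0.85],[0.5,0.27,-0.11,0,0,0,0],[0.5,0.27,-0.11,0,0,0,0],[0.5,0,0,0.5,0,0,0],[0.5,0,0,0.5,0,0,0],[0.5,0,0,0.5,0,0,0],[0.5,0,0,0.49,0,0,0],[0.5,0,0,0,0,0,0]]])

```text
time_s: 29.92
eef_pos: [512.3, 251.6, 167.3]
ee_rot: [-0.007, 0.714, 0.7, -0.003]
force: [-0.6, 0.4, 0.6]
grip_width: 0.501
grip_force: 0.0
```

Call:
arm_command(steps=[[[0,0,0,0,0,0,0],[0,0,0,0,0,0,0],[0,0,0,0,0,0,0],[0,0,0,0,0,0,0],[0,0,0,0,0,0,0]]], squeeze=60)

```text
time_s: 30.55
eef_pos: [513.7, 251.2, 170.1]
ee_rot: [-0.006, 0.715, 0.699, 0.0]
force: [-1.2, 0.8, 5.9]
grip_width: 0.151
grip_force: 59.7
```

```bash
python3 p.py 513 250.7 168 1.62
```

```text
rot units [  0.    -0.08 -10.94] shift units [ 0.015 -0.009  0.043]
pos [513.7 251.2 170.1] phi -0.021 j [0.25 0.48 1.45 0.01 1.21 0.26] f [-1.2  0.8  5.9] w 0.151 gf 59.7 t 30.6
```

Call:
arm_command(steps=[[[0,0,0,0,0,0,-0.5],[0,0,0,0,0,0,-0.8],[0,0,0,0,0,0,-0.8],[0,0,0,0,0,0,-0.8],[0,0,0,0,0,0,-0.8],[0,0,0,0,0,0,-0.8],[0,0,0,0,0,0,-0.8],[0,0,0,0,0,0,-0.8]]])

```text
time_s: 31.55
eef_pos: [513.6, 250.8, 170.1]
ee_rot: [-0.005, 0.33, 0.944, 0.002]
force: [-2.2, -0.9, 7.3]
grip_width: 0.149
grip_force: 59.8
```

Call:
arm_command(steps=[[[0,0,0,0,0,0,-0.8],[0,0,0,0,0,0,-0.8],[0,0,0,0,0,0,-0.8],[0,0,0,0,0,0,-0.8],[0,0,0,0,0,0,-0.8],[0,0,0,0,0,0,-0.8],[0,0,0,0,0,0,0]]])

```text
time_s: 32.42
eef_pos: [513.5, 250.7, 170.2]
ee_rot: [-0.004, -0.022, 1.0, 0.003]
force: [-2.6, -0.9, 7.3]
grip_width: 0.153
grip_force: 59.9
```

```bash
python3 p.py 513 250.7 168 1.62
```

```text
rot units [ 0.05 -0.06 -0.03] shift units [0.01  0.001 0.044]
pos [513.5 250.7 170.2] phi 1.615 j [ 0.25  0.48  1.45  0.01  1.21 -1.37] f [-2.6 -0.9  7.3] w 0.153 gf 59.9 t 32.4
```

Call:
arm_command(steps=[[[0,0,0,-0.1,0,0,0],[0,0,0,-0.2,0,0,0],[0,0,0,-0.2,0,0,0],[0,0,0,-0.2,0,0,0],[0,0,0,-0.3,0,0,0],[0,0,0,0,0,0,0]]])

```text
time_s: 33.17
eef_pos: [514.2, 250.7, 220.2]
ee_rot: [-0.004, -0.021, 1.0, 0.004]
force: [-0.9, -0.2, -3.5]
grip_width: 0.151
grip_force: 58.6
```

Call:
arm_command(steps=[[[0,0,0,-0.5,0,0,0],[0,0,0,-0.6,0,0,0],[0,0,0,-0.6,0,0,0],[0,0,0,-0.4,0,0,0],[0,0,0,0,0,0,0]]])

```text
time_s: 33.8
eef_pos: [515.1, 249.9, 324.5]
ee_rot: [-0.004, -0.021, 1.0, 0.004]
force: [-0.3, -0.8, -2.9]
grip_width: 0.15
grip_force: 58.9
```

```bash
python3 p.py 512 -98 320 1.57; cat > tub.py <<'E'
from h import *
import sys
# compare the tub's neighbourhood with the first pictures
for n,(x0,y0,x1,y1) in (("top",(260,140,335,230)),("scene",(150,165,240,255))):
    im=capture(n)[:,:,::-1]; a=cv2.imread(f"pics/{n}0.png")
    d=cv2.absdiff(im,a).max(2)[y0:y1,x0:x1]; print(n,(d>40).sum()); b=(d>40).astype(np.uint8)
    k,l,st,c=cv2.connectedComponentsWithStats(b)
    for i in range(1,k):
        if st[i,4]>15: print(st[i,:2]+[x0,y0],st[i,2:],c[i].round()+[x0,y0])
    cv2.imwrite(f"pics/{n}_tub.png",im)
E
python3 tub.py
```

```text
rot units [ 0.05 -0.05  0.29] shift units [ 0.056 -6.957  0.09 ]
pos [515.1 249.9 324.5] phi 1.613 j [ 0.24  0.38  1.2   0.01  1.57 -1.37] f [-0.3 -0.8 -2.9] w 0.15 gf 58.9 t 33.8
top 47
[310 182] [ 8  7 41] [313. 185.]
scene 48
[175 212] [ 9  7 48] [179. 215.]
```

Call:
arm_command(steps=[[[0,0,-0.4,0,0,0,0.3],[0,0,-0.8,0,0,0,0],[0,0,-0.8,0,0,0,0],[0,0,-0.8,0,0,0,0],[0,0,-0.8,0,0,0,0],[0,0,-0.8,0,0,0,0],[0,0,-0.8,0,0,0,0],[0,0,-0.7,0,0,0,0]]], squeeze=90)

```text
time_s: 34.9
eef_pos: [514.2, -47.5, 320.9]
ee_rot: [-0.006, 0.003, 1.0, 0.004]
force: [0.2, -0.8, -2.9]
grip_width: 0.143
grip_force: 90.9
```

```bash
python3 p.py 512 -98 200 1.57
```

```text
rot units [ 0.05 -0.08 -0.03] shift units [ 0.043 -1.011  2.417]
pos [514.2 -47.5 320.9] phi 1.566 j [-0.32  0.26  1.38  0.    1.52 -1.89] f [ 0.2 -0.8 -2.9] w 0.143 gf 90.9 t 34.9
```

Call:
arm_command(steps=[[[0,0,-0.5,0.4,0,0,0],[0,0.04,-0.5,0.6,0,0,0],[0,0,0,0.7,0,0,0],[0,0,0,0.7,0,0,0],[0,0,0,0,0,0,0]]])

```text
time_s: 35.52
eef_pos: [509.9, -94.6, 199.0]
ee_rot: [-0.008, 0.002, 1.0, 0.005]
force: [0.4, 0.0, -3.2]
grip_width: 0.141
grip_force: 90.9
```

Call:
arm_command(steps=[[[0,0,0,0,-0.7,0,0],[0,0,0,0,-0.9,0,0],[0,0,0,0,-0.9,0,0],[0,0,0,0,-0.9,0,0],[0,0,0,0,-0.9,0,0],[0,0,-0.12,0.12,-0.8,0,0],[0,0,-0.12,0.1,-0.8,0,0],[0,0,-0.12,0.08,-0.8,0,0]]])

```text
time_s: 36.52
eef_pos: [511.7, -98.3, 179.1]
ee_rot: [-0.003, 0.003, 0.875, 0.485]
force: [0.1, 0.3, -1.7]
grip_width: 0.146
grip_force: 91.1
```

Call:
arm_command(steps=[[[0,0,0,0,-0.9,0,0],[0,0,0,0,-0.9,0,0],[0,0,0,0,-0.9,0,0],[0,0,0,0,-0.9,0,0],[0,0,0,0,-0.9,0,0],[0,0,0,0,0,0,0],[0,0,0,0,0,0,0],[0,0,0,0,0,0,0]]])

```text
time_s: 37.52
eef_pos: [511.5, -97.2, 178.8]
ee_rot: [-0.002, 0.004, 0.666, 0.746]
force: [0.1, 0.9, -2.9]
grip_width: 0.142
grip_force: 91.4
```

```bash
python3 p.py 512 -98 200 1.57; python3 - <<'E'
from h import *
b=capture("scene")[:,:,::-1]; cv2.imwrite("pics/s7.png",b); g=b.min(2)[170:260,150:240]
k,l,st,c=cv2.connectedComponentsWithStats((g>125).astype(np.uint8))
for i in range(1,k): print(st[i,2:],c[i].round()+[150,170])
E
```

```text
rot units [11.22 -0.03 -0.06] shift units [-0.009 -0.015 -0.423]
pos [511.5 -97.2 178.8] phi -1.499 j [-0.77  0.93  1.44  1.04  2.17 -2.48] f [ 0.1  0.9 -2.9] w 0.142 gf 91.4 t 37.5
[10 15 94] [186. 175.]
[ 9 13 87] [184. 192.]
[ 44  30 648] [199. 222.]
[1 1 1] [204. 215.]
```

Untip, then move toward the tray. I'll check the ball count once the bowl is clear.

Call:
arm_command(steps=[[[0,0,0.5,0,0.9,0,0],[0,0,0.5,0,0.9,0,0],[0,0,0,0,0.9,0,0],[0,0,0,0,0.9,0,0],[0,0,0,0,0.9,0,0],[0,0,0,0,0.9,0,0],[0,0,0,0,0.9,0,0],[0,0,0,0,0.9,0,0]]])

```text
time_s: 38.58
eef_pos: [511.7, -99.6, 228.5]
ee_rot: [-0.004, 0.003, 0.955, 0.296]
force: [0.6, 0.3, -2.5]
grip_width: 0.14
grip_force: 91.0
```

Call:
arm_command(steps=[[[0,0,0,0,0.9,0,0],[0,0,0,0,0.9,0,0],[0,0,0,0,0.9,0,0],[0,0,0,0,0.9,0,0.5],[0,0,0,0,0.4,0,0.7],[0,0,0,0,0,0,0.6],[0,0,0,0,0,0,0]]])

```text
time_s: 39.45
eef_pos: [511.6, -99.1, 228.2]
ee_rot: [-0.012, 0.135, 0.991, 0.002]
force: [-0.3, 0.1, -3.0]
grip_width: 0.142
grip_force: 90.9
```

```bash
python3 p.py 443 -388 225 1.3; python3 - <<'E'
from h import *
b=capture("scene")[:,:,::-1]; cv2.imwrite("pics/s8.png",b)
E
```

```text
rot units [ 0.01 -0.16  0.  ] shift units [-0.223 -5.935  0.064]
pos [511.6 -99.1 228.2] phi 1.3 j [-0.42  0.33  1.52 -0.    1.32 -1.71] f [-0.3  0.1 -3. ] w 0.142 gf 90.9 t 39.5
```

Call:
arm_command(steps=[[[0,-0.03,-0.74,0,0,-0.16,0],[0,-0.03,-0.74,0,0,0,0],[0,-0.03,-0.74,0,0,0,0],[0,-0.03,-0.74,0,0,0,0],[0,-0.03,-0.74,0,0,0,0],[0,-0.03,-0.74,0,0,0,0],[0,-0.03,-0.74,0,0,0,0],[0,-0.03,-0.74,0,0,0,0]]])

```text
time_s: 40.5
eef_pos: [443.3, -389.0, 227.5]
ee_rot: [-0.0, 0.135, 0.991, 0.001]
force: [0.3, -0.1, -2.4]
grip_width: 0.143
grip_force: 91.0
```

Call:
arm_command(steps=[[[0,0,0,0,0,0,0],[0,0,0,0.6,0,0,0],[0,0,0,0.6,0,0,0],[0,0,0,0.6,0,0,0],[0,0,0,0.3,0,0,0],[0,0,0,0.2,0,0,0],[0,0,0,0,0,0,0]]])

```text
time_s: 41.38
eef_pos: [444.1, -387.5, 112.5]
ee_rot: [-0.0, 0.135, 0.991, 0.001]
force: [-0.3, -0.1, -2.5]
grip_width: 0.146
grip_force: 90.9
```

```bash
python3 p.py 443 -388 99 1.3; python3 - <<'E'
from h import *
b=capture("scene")[:,:,::-1]; cv2.imwrite("pics/s9.png",b)
t=capture("top")[:,:,::-1]; cv2.imwrite("pics/t9.png",np.hstack([cv2.resize(t[100:260,230:430],(400,320)),cv2.resize(b[150:270,50:250],(400,240))[:,:] if 0 else cv2.resize(b[150:270,50:250],(400,320))]))
E
```

```text
rot units [ 0.01 -0.   -0.  ] shift units [ 0.018 -0.015  0.27 ]
pos [ 444.1 -387.5  112.5] phi 1.299 j [-0.92  0.58  1.46  0.    1.1  -2.22] f [-0.3 -0.1 -2.5] w 0.146 gf 90.9 t 41.4
```

View pics/t9.png

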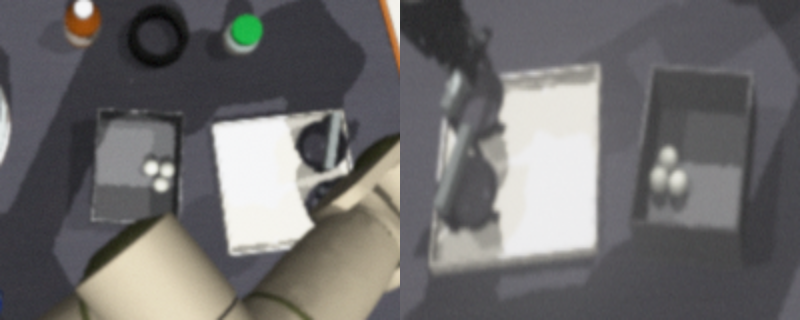

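All three balls from the first two bowls are in the tub, at left-panel (150–165,168–185), and bowl1 is upright in the tray. I'll set bowl2 down now.

Call:
arm_command(steps=[[[0,0,0,0.2,0,0,0],[0,0,0,0.08,0,0,0],[0,0,0,0,0,0,0],[0.5,0,0,0,0,0,0],[0.5,0,0,0,0,0,0],[0.5,0,0,0,0,0,0],[0.5,0,0,-0.4,0,0,0],[0.5,0,0,-0.8,0,0,0]]])

```text
time_s: 42.48
eef_pos: [443.5, -387.1, 157.7]
ee_rot: [-0.001, 0.135, 0.991, 0.002]
force: [0.4, -1.0, -0.1]
grip_width: 0.5
grip_force: 0.0
```

Call:
arm_command(steps=[[[0.5,0,0,-0.9,0,0,0],[1,0,0,-1,0,0,1],[1,0,0,0,0,0,1],[1,0,0,0,0,0,1],[1,0,0,0,0,0,1],[1,0,0,0,0,0,1],[1,0,0,0,0,0,1],[1,0,0,0,0,0,1]]])

```text
time_s: 43.48
eef_pos: [444.0, -387.8, 253.3]
ee_rot: [-0.0, 0.616, 0.788, 0.001]
force: [0.3, -0.1, 0.4]
grip_width: 1.002
grip_force: 0.0
```

Call:
arm_command(steps=[[[1,0,0,0,0,0,0.97],[1,0.7,0.24,0,0,0,0],[1,0.7,0.24,0,0,0,0],[1,0.7,0.24,0,0,0,0],[1,0.7,0.24,0,0,0,0],[1,0.7,0.24,0,0,0,0],[1,0.7,0.24,0,0,0,0],[1,0.7,0.24,0,0,0,0]]])

```text
time_s: 44.48
eef_pos: [502.3, -134.2, 253.7]
ee_rot: [-0.0, 0.67, 0.743, 0.001]
force: [-0.3, -0.1, 0.6]
grip_width: 1.0
grip_force: 0.0
```

Call:
arm_command(steps=[[[1,0.7,0.24,0,0,0,0],[1,0.7,0.24,0,0,0,0],[1,0.7,0.24,0,0,0,0],[1,0.7,0.24,0,0,0,0],[1,0.7,0.24,0,0,0,0],[1,0.7,0.24,0,0,0,0],[1,0.7,0.24,0,0,0,0],[1,0,0,0,0,0,0]]])

```text
time_s: 45.48
eef_pos: [560.4, 118.9, 253.7]
ee_rot: [-0.001, 0.668, 0.744, 0.0]
force: [-0.4, -0.7, -0.8]
grip_width: 1.003
grip_force: 0.0
```

```bash
python3 p.py 597 261 183 0.105
```

```text
rot units [ 0.   -0.01  0.01] shift units [2.75  1.025 1.414]
pos [560.4 118.9 253.7] phi 0.106 j [ 0.    0.41  1.33  0.    1.39 -0.1 ] f [-0.4 -0.7 -0.8] w 1.003 gf 0.0 t 45.5
```

Call:
arm_command(steps=[[[1,0.69,0.255,0,0,0,0],[1,0.69,0.255,0,0,0,0],[1,0.69,0.255,0,0,0,0],[1,0.69,0.26,0,0,0,0],[1,0,0,0.5,0,0,0],[1,0,0,0.5,0,0,0],[1,0,0,0.4,0,0,0],[1,0,0,0,0,0,0]]])

```text
time_s: 46.48
eef_pos: [596.7, 258.6, 182.8]
ee_rot: [-0.001, 0.67, 0.742, -0.001]
force: [0.3, 0.2, 1.0]
grip_width: 1.001
grip_force: 0.0
```

Call:
arm_command(steps=[[[0,0,0,0,0,0,0],[0,0,0,0,0,0,0],[0,0,0,0,0,0,0],[0,0,0,0,0,0,0],[0,0,0,0,0,0,0],[0,0,0,0,0,0,0]]], squeeze=60)

```text
time_s: 47.22
eef_pos: [598.1, 259.7, 184.8]
ee_rot: [0.001, 0.67, 0.743, 0.002]
force: [6.7, 1.9, 0.5]
grip_width: 0.155
grip_force: 60.7
```

```bash
python3 p.py 597 261 183 0.105
```

```text
rot units [ 0.02 -0.01 -0.01] shift units [ 0.028 -0.019  0.036]
pos [598.1 259.7 184.8] phi 0.104 j [0.23 0.64 1.16 0.   1.34 0.13] f [6.7 1.9 0.5] w 0.155 gf 60.7 t 47.2
```

Rotate by −1.56 rad, which is +10.4 units, then check.

Call:
arm_command(steps=[[[0,0,0,0,0,0,0.5],[0,0,0,0,0,0,0.8],[0,0,0,0,0,0,0.8],[0,0,0,0,0,0,0.8],[0,0,0,0,0,0,0.8],[0,0,0,0,0,0,0.8],[0,0,0,0,0,0,0.7],[0,0,0,0,0,0,0]]])

```text
time_s: 48.22
eef_pos: [598.0, 259.8, 184.8]
ee_rot: [-0.0, 0.902, 0.432, 0.002]
force: [5.6, 1.3, 0.4]
grip_width: 0.15
grip_force: 60.7
```

Call:
arm_command(steps=[[[0,0,0,0,0,0,0.5],[0,0,0,0,0,0,0.8],[0,0,0,0,0,0,0.8],[0,0,0,0,0,0,0.8],[0,0,0,0,0,0,0.8],[0,0,0,0,0,0,0.8],[0,0,0,0,0,0,0.7],[0,0,0,0,0,0,0]]])

```text
time_s: 49.22
eef_pos: [597.9, 260.0, 184.8]
ee_rot: [-0.001, 0.998, 0.057, 0.002]
force: [4.8, 2.3, 0.1]
grip_width: 0.155
grip_force: 60.7
```

```bash
python3 p.py 597 261 183 -1.46
```

```text
rot units [-0.01 -0.02  0.02] shift units [-0.016 -0.023  0.036]
pos [597.9 260.  184.8] phi -1.457 j [0.23 0.64 1.16 0.   1.34 1.69] f [4.8 2.3 0.1] w 0.155 gf 60.7 t 49.2
```

Call:
arm_command(steps=[[[1,0,0,0,0,0,0],[1,0,0,0,0,0,0],[1,0,0,0,0,0,0],[1,0,0,-0.8,0,0,0],[1,0,0,-0.9,0,0,0],[1,0,0,0,0,0,-1],[1,0,0,0,0,0,-1],[1,0,0,0,0,0,-1]]])

```text
time_s: 50.22
eef_pos: [597.0, 259.5, 269.2]
ee_rot: [-0.001, 0.96, 0.281, 0.0]
force: [-0.5, 0.1, 0.0]
grip_width: 1.002
grip_force: 0.0
```

Call:
arm_command(steps=[[[1,0,0,0,0,0,-1],[1,0,0,0,0,0,-1],[1,0,0,0,0,0,-1],[1,0,0,0,0,0,-1],[1,0,0,0,0,0,-1],[1,0,0,0,0,0,-1],[1,0,0,0,0,0,-1],[1,0,0,0,0,0,-0.4]]])

```text
time_s: 51.22
eef_pos: [597.0, 259.5, 269.2]
ee_rot: [-0.0, 0.668, 0.744, 0.0]
force: [0.7, 0.1, -0.1]
grip_width: 1.003
grip_force: 0.0
```

Call:
arm_command(steps=[[[1,-0.28,-0.75,0,0,0,0],[1,-0.28,-0.75,0,0,0,0],[1,0,0,0,0,0,0]]])

```text
time_s: 51.6
eef_pos: [523.7, 223.3, 269.7]
ee_rot: [-0.0, 0.67, 0.743, 0.0]
force: [-0.3, 0.4, 0.8]
grip_width: 1.001
grip_force: 0.0
```

```bash
python3 p.py 513 251 168 0.105; python3 bar.py w10.png >/dev/null;  python3 bar2.py w10.png
```

```text
rot units [-0.   -0.01 -0.01] shift units [ 0.573 -0.155  2.034]
pos [523.7 223.3 269.7] phi 0.104 j [0.2  0.4  1.32 0.   1.43 0.09] f [-0.3  0.4  0.8] w 1.001 gf 0.0 t 51.6
102 108 111 108 110 109 113 111 112 205 206 212 206 210 209 209 209 194 199 205 171 180 198 200 191 178 175 194 200 213 230 236 236 236 237
108 111 109 107 110 113 110 107 171 208 200 166 140 136 136 139 132 121 116 141 145 140 139 178 167 143 145 144 146 149 155 176 177 177 183
114 111 108 110 108 111 112 113 133 136 134 134 117  88  76  76  74  65  92 139 143 140 140 147 124  83  96 116 138 147 145 157 176 173 176
120  77  79  80  86  88  87 115 134 128  89  72  69  68  67  71  69  66 122 162 161 156 149 144 103  78  79  83  84  98 133 145 169 174 175
126  76  75  74  75  75  78 114  96  70  65  67  69  71  66  69  62  68 139 171 170 167 171 159  92  79  74  80  79  79  81 105 167 172 172
132  64  66  58  66  67  68  79  67  65  65  65  66  68  66  68  74  86 156 172 167 169 167 145  92  79  73  76  76  74  77  76  91 155 171
138  36  39  39  39  40  68  64  66  64  64  68  67  64  73  74  75  98 162 171 166 16
[... 1320 characters left out ...]
6 105 107 109 108 107 107 104 109 107 114 155 178 176 152 170 170 173 172 161 166 172 175 175 176 176 177 175 172 174 175 173 176 174
204 106 107 108 107 107 107 109 107 106 107 110 108 136 173 155 168 170 175 176 153 173 175 178 177 175 177 177 177 174 175 175 175 176 176
210 105 107 107 107 105 107 106 103 107 107 110 109 110 113 158 171 171 174 173 157 177 176 178 175 177 179 173 176 172 174 176 176 176 174
216 105 105 105 105 107 105 106 107 106 108 107 108 108 107 135 150 160 170 166 170 177 175 180 176 177 178 178 176 174 176 177 177 177 175
222 105 104 109 104 108 105 106 103 107 108 108 106 106 107 111 106 108 121 164 184 179 174 180 177 178 179 176 177 173 174 175 176 174 174
x0 197
```

Call:
arm_command(steps=[[[0.5,0,0,0,0,0,0.8],[0.5,0.265,-0.1,0,0,0,0],[0.5,0.265,-0.1,0,0,0,0],[0.5,0,0,0.5,0,0,0],[0.5,0,0,0.5,0,0,0],[0.5,0,0,0.5,0,0,0],[0.5,0,0,0.5,0,0,0],[0.5,0,0,0,0,0,0]]])

```text
time_s: 52.65
eef_pos: [515.0, 251.4, 167.7]
ee_rot: [-0.001, 0.712, 0.702, -0.001]
force: [0.3, 0.6, -0.0]
grip_width: 0.5
grip_force: 0.0
```

Call:
arm_command(steps=[[[0,0,0,0,0,0,0],[0,0,0,0,0,0,0],[0,0,0,0,0,0,0],[0,0,0,0,0,0,0],[0,0,0,0,0,0,0]]], squeeze=60)

```text
time_s: 53.28
eef_pos: [516.0, 250.9, 170.2]
ee_rot: [-0.0, 0.713, 0.701, 0.001]
force: [-2.9, -0.1, 5.2]
grip_width: 0.151
grip_force: 62.2
```

```bash
python3 p.py 513 250.7 168 1.62
```

```text
rot units [  0.02  -0.   -10.91] shift units [ 0.061 -0.002  0.043]
pos [516.  250.9 170.2] phi -0.016 j [0.25 0.48 1.45 0.   1.2  0.26] f [-2.9 -0.1  5.2] w 0.151 gf 62.2 t 53.3
```

Call:
arm_command(steps=[[[0,0,0,0,0,0,-0.5],[0,0,0,0,0,0,-0.8],[0,0,0,0,0,0,-0.8],[0,0,0,0,0,0,-0.8],[0,0,0,0,0,0,-0.8],[0,0,0,0,0,0,-0.8],[0,0,0,0,0,0,-0.8],[0,0,0,0,0,0,-0.8]]])

```text
time_s: 54.28
eef_pos: [515.4, 249.1, 170.6]
ee_rot: [-0.0, 0.328, 0.945, -0.001]
force: [-10.4, -10.2, 15.9]
grip_width: 0.147
grip_force: 65.1
```

Call:
arm_command(steps=[[[0,0,0,0,0,0,-0.8],[0,0,0,0,0,0,-0.8],[0,0,0,0,0,0,-0.8],[0,0,0,0,0,0,-0.8],[0,0,0,0,0,0,-0.8],[0,0,0,0,0,0,-0.8],[0,0,0,0,0,0,0]]])

```text
time_s: 55.15
eef_pos: [515.2, 249.9, 170.3]
ee_rot: [-0.001, -0.024, 1.0, -0.0]
force: [-8.1, -5.0, 10.7]
grip_width: 0.152
grip_force: 63.1
```

```bash
python3 p.py 513 250.7 168 1.62
```

```text
rot units [-0.   -0.01 -0.  ] shift units [0.043 0.017 0.045]
pos [515.2 249.9 170.3] phi 1.62 j [ 0.25  0.48  1.45  0.    1.21 -1.37] f [-8.1 -5.  10.7] w 0.152 gf 63.1 t 55.1
```

Call:
arm_command(steps=[[[0,0.03,-0.02,-0.1,0,0,0],[0,0,0,-0.2,0,0,0],[0,0,0,-0.2,0,0,0],[0,0,0,-0.2,0,0,0],[0,0,0,-0.3,0,0,0],[0,0,0,0,0,0,0]]])

```text
time_s: 55.9
eef_pos: [515.0, 249.7, 220.7]
ee_rot: [0.002, -0.024, 1.0, 0.001]
force: [-0.6, 0.8, -4.2]
grip_width: 0.15
grip_force: 60.8
```

Call:
arm_command(steps=[[[0,0,0,-0.5,0,0,0],[0,0,0,-0.6,0,0,0],[0,0,0,-0.6,0,0,0],[0,0,0,-0.4,0,0,0],[0,0,0,0,0,0,0]]])

```text
time_s: 56.52
eef_pos: [514.7, 249.5, 325.0]
ee_rot: [0.001, -0.024, 1.0, 0.001]
force: [0.9, -0.1, -4.6]
grip_width: 0.151
grip_force: 60.8
```

```bash
python3 p.py 512 -98 320 1.57; python3 tub.py
```

```text
rot units [0.01 0.02 0.32] shift units [ 0.048 -6.95   0.1  ]
pos [514.7 249.5 325. ] phi 1.619 j [ 0.25  0.38  1.2   0.    1.56 -1.37] f [ 0.9 -0.1 -4.6] w 0.151 gf 60.8 t 56.5
top 139
[302 181] [ 16  15 124] [310. 187.]
scene 155
[175 204] [ 18  17 155] [183. 213.]
```

The tub hasn't moved; the only differences are the balls in it. I'll go pour the third bowl.

Call:
arm_command(steps=[[[0,0,-0.4,0,0,0,0.3],[0,0,-0.8,0,0,0,0],[0,0,-0.8,0,0,0,0],[0,0,-0.8,0,0,0,0],[0,0,-0.8,0,0,0,0],[0,0,-0.8,0,0,0,0],[0,0,-0.8,0,0,0,0],[0,0,-0.7,0,0,0,0]]], squeeze=90)

```text
time_s: 57.62
eef_pos: [515.4, -47.8, 323.0]
ee_rot: [-0.001, -0.0, 1.0, 0.001]
force: [-0.4, -0.3, -4.2]
grip_width: 0.14
grip_force: 90.2
```

```bash
python3 p.py 512 -98 200 1.57
```

```text
rot units [ 0.01 -0.01  0.01] shift units [ 0.067 -1.005  2.46 ]
pos [515.4 -47.8 323. ] phi 1.571 j [-0.32  0.25  1.37  0.    1.51 -1.89] f [-0.4 -0.3 -4.2] w 0.14 gf 90.2 t 57.6
```

Call:
arm_command(steps=[[[0,0,-0.5,0.4,0,0,0],[0,0.05,-0.5,0.6,0,0,0],[0,0,0,0.7,0,0,0],[0,0,0,0.72,0,0,0],[0,0,0,0,0,0,0]]])

```text
time_s: 58.25
eef_pos: [512.0, -95.5, 200.3]
ee_rot: [-0.003, -0.001, 1.0, 0.002]
force: [-0.3, 0.0, -2.9]
grip_width: 0.143
grip_force: 90.2
```

Call:
arm_command(steps=[[[0,0,0,0,-0.7,0,0],[0,0,0,0,-0.9,0,0],[0,0,0,0,-0.9,0,0],[0,0,0,0,-0.9,0,0],[0,0,0,0,-0.9,0,0],[0,0,-0.12,0.12,-0.8,0,0],[0,0,-0.12,0.1,-0.8,0,0],[0,0,-0.12,0.08,-0.8,0,0]]])

```text
time_s: 59.25
eef_pos: [514.2, -99.5, 180.5]
ee_rot: [0.001, -0.002, 0.876, 0.482]
force: [-0.1, 0.1, -3.9]
grip_width: 0.14
grip_force: 90.6
```

Call:
arm_command(steps=[[[0,0,0,0,-0.9,0,0],[0,0,0,0,-0.9,0,0],[0,0,0,0,-0.9,0,0],[0,0,0,0,-0.9,0,0],[0,0,0,0,-0.9,0,0],[0,0,0,0,0,0,0],[0,0,0,0,0,0,0],[0,0,0,0,0,0,0]]])

```text
time_s: 60.25
eef_pos: [514.0, -98.4, 180.3]
ee_rot: [-0.0, -0.002, 0.668, 0.744]
force: [0.3, 0.3, -3.3]
grip_width: 0.142
grip_force: 90.9
```

Call:
arm_command(steps=[[[0,0,0.5,0,0.9,0,0],[0,0,0.5,0,0.9,0,0],[0,0,0,0,0.9,0,0],[0,0,0,0,0.9,0,0],[0,0,0,0,0.9,0,0],[0,0,0,0,0.9,0,0],[0,0,0,0,0.9,0,0],[0,0,0,0,0.9,0,0]]])

```text
time_s: 61.25
eef_pos: [513.6, -100.5, 230.2]
ee_rot: [0.0, -0.002, 0.956, 0.293]
force: [0.4, 0.4, -4.1]
grip_width: 0.141
grip_force: 90.5
```

Call:
arm_command(steps=[[[0,0,0,0,0.9,0,0],[0,0,0,0,0.9,0,0],[0,0,0,0,0.9,0,0],[0,0,0,0,0.9,0,0.5],[0,0,0,0,0.4,0,0.7],[0,0,0,0,0,0,0.6],[0,0,0,0,0,0,0]]])

```text
time_s: 62.12
eef_pos: [513.5, -99.9, 229.8]
ee_rot: [-0.006, 0.132, 0.991, 0.0]
force: [-0.2, -0.3, -4.2]
grip_width: 0.143
grip_force: 90.2
```

```bash
python3 p.py 437 -288 225 1.3; python3 - <<'E'
from h import *
b=capture("scene")[:,:,::-1]; cv2.imwrite("pics/s12.png",b); g=b.min(2)[190:245,168:228]
k,l,st,c=cv2.connectedComponentsWithStats((g>135).astype(np.uint8))
for i in range(1,k): print(st[i,2:],c[i].round()+[168,190])
# tray with bowls: centre check
t=capture("top")[:,:,::-1]; C=cam("top"); d=((t.max(2)<90)[150:225,340:408]).astype(np.uint8)
k,l,st,c=cv2.connectedComponentsWithStats(d)
for i in range(1,k):
    if st[i,4]>100: print(st[i],onplane(C,[c[i]+[340,150]],30).round())
E
```

```text
rot units [-0.01 -0.08  0.04] shift units [ 0.468 -4.034  0.096]
pos [513.5 -99.9 229.8] phi 1.305 j [-0.41  0.33  1.52 -0.    1.31 -1.72] f [-0.2 -0.3 -4.2] w 0.143 gf 90.2 t 62.1
[2 3 3] [220. 199.]
[ 20  15 181] [185. 213.]
[ 28  21 230] [203. 225.]
[ 18   0  42   8 127] [[ 610. -360.   30.]]
[ 38   8  16  29 248] [[ 545. -379.   30.]]
[ 41  39  19  27 233] [[ 452. -382.   30.]]
```

Call:
arm_command(steps=[[[0,0.06,-0.58,0,0,-0.08,0],[0,0.07,-0.58,0,0,0,0],[0,0.07,-0.58,0,0,0,0],[0,0.07,-0.58,0,0,0,0],[0,0.07,-0.58,0,0,0,0],[0,0.07,-0.58,0,0,0,0],[0,0.06,-0.55,0,0,0,0],[0,0,0,0,0,0,0]]])

```text
time_s: 63.22
eef_pos: [437.3, -289.9, 229.6]
ee_rot: [-0.0, 0.134, 0.991, -0.001]
force: [-0.6, 0.9, -3.3]
grip_width: 0.14
grip_force: 90.3
```

Call:
arm_command(steps=[[[0,0,0,0.6,0,0,0],[0,0,0,0.6,0,0,0],[0,0,0,0.6,0,0,0],[0,0,0,0.3,0,0,0],[0,0,0,0.2,0,0,0],[0,0,0,0,0,0,0]]])

```text
time_s: 63.98
eef_pos: [438.1, -288.6, 114.7]
ee_rot: [-0.0, 0.133, 0.991, -0.001]
force: [0.0, 1.0, -3.0]
grip_width: 0.138
grip_force: 90.1
```

```bash
python3 p.py 437 -288 99.5 1.3
```

```text
rot units [-0.01 -0.    0.03] shift units [0.023 0.005 0.304]
pos [ 438.1 -288.6  114.7] phi 1.305 j [-0.81  0.45  1.66 -0.    1.02 -2.11] f [ 0.  1. -3.] w 0.138 gf 90.1 t 64.0
```

Call:
arm_command(steps=[[[0,0,0,0.2,0,0,0],[0,0,0,0.11,0,0,0],[0,0,0,0,0,0,0],[0.5,0,0,0,0,0,0],[0.5,0,0,0,0,0,0],[0.5,0,0,0,0,0,0],[0.5,0,0,-0.4,0,0,0],[0.5,0,0,-0.8,0,0,0]]])

```text
time_s: 64.97
eef_pos: [437.5, -288.1, 158.8]
ee_rot: [-0.002, 0.133, 0.991, 0.0]
force: [0.3, -1.1, 0.4]
grip_width: 0.498
grip_force: 0.0
```

Call:
arm_command(steps=[[[0.5,0,0,-0.9,0,0,0],[0.5,0,0,-0.9,0,0,0],[0.5,0,0,-0.9,0,0,0],[0.5,0.2,0.7,0,0,0,0],[0.5,0.2,0.7,0,0,0,0],[0.5,0.2,0.7,0,0,0,0],[0.5,0.2,0.7,0,0,0,0],[0.5,0.2,0.7,0,0,0,0]]])

```text
time_s: 65.97
eef_pos: [435.8, -105.2, 294.0]
ee_rot: [-0.0, 0.133, 0.991, -0.001]
force: [-0.4, -0.0, -0.5]
grip_width: 0.503
grip_force: 0.0
```

Call:
arm_command(steps=[[[0.5,0,0.7,0,0,0,0],[0.5,0,0.7,0,0,0,0],[0.5,0,0.7,0,0,0,0],[0.5,0,0.7,0,0,0,0],[0.5,0,0.7,0,0,0,0],[0.5,0,0,0,0,0,0]]])

```text
time_s: 66.72
eef_pos: [482.1, 64.1, 293.5]
ee_rot: [-0.0, 0.131, 0.991, -0.001]
force: [0.4, -0.4, 0.1]
grip_width: 0.499
grip_force: 0.0
```

```bash
python3 p.py; python3 - <<'E'
from h import *
b=capture("scene")[:,:,::-1];t=capture("top")[:,:,::-1]
cv2.imwrite("pics/end.png",np.hstack([cv2.resize(t[100:260,140:430],(435,240)),cv2.resize(b[150:310,50:290],(360,240))]))
E
```

```text
pos [482.1  64.1 293.5] phi 1.307 j [-0.11  0.2   1.52 -0.    1.42 -1.42] f [ 0.4 -0.4  0.1] w 0.499 gf 0.0 t 66.7
```

View pics/end.png

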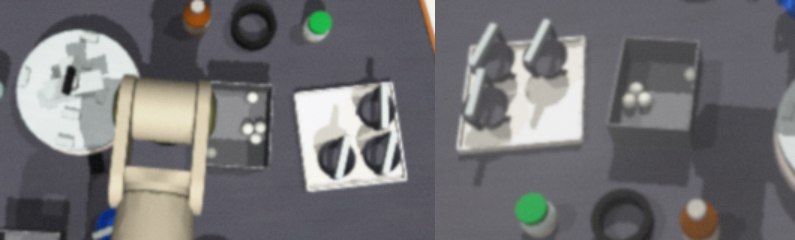

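All five balls are in the tub, three in a cluster plus one at (252,97) and one at (211,153). All three bowls stand upright and empty in the tray.

```bash
python3 -c "
from rig import *
print(finish_job())"
```

```text
the job is handed in; nothing more can be done
None
```

I emptied the mill and handed the job in: all five balls are in the rinsing tub, and the three emptied bowls stand upright in the wash tray.

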